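# Fit the charged battery pack to the cordless vacuum pump

## Robot

A 7-joint arm with a two-finger parallel gripper is mounted at the origin on the work surface. World frame = base frame: x ahead of the robot, y to its left, z up, the work surface at z = 0. Lengths are in m, angles in rad, forces in N, time in s.
With the tool pointing down it reaches from about 0.425 to 0.875 m from the base axis. Payload 8.4 kg.
Tool frame: the origin (TCP) lies on the centre line of the jaws, within the pads' length; the fingertips stand tip_reach ahead of it and the grasp point (between the pads) lies 5 mm behind it (tip_reach is the distance from the TCP to the fingertips, in m); z points along the fingers, y is the direction in which the jaws open and shut (so a half turn about z gives the same grasp; the last joint's range is limited). The gripper opens to 87 mm and grips with 3 to 60 N. Pads are 19 mm wide; open, the fingers measure 117 mm over their backs; the gripper's body (75 mm by 190 mm) begins 51 mm behind the grasp point.
Start: joints at [1.103, 0.333, 0.04, 1.465, -0.013, 1.343, -0.059], TCP at [0.234, -0.606, 0.237] pointing down, gripper open.
Joint ranges: [-2.58, 2.58], [-0.38, 2.09], [-1.3, 1.39], [0.25, 2.4], [-1.5, 4.64], [0.08, 2.09], [-2.65, 2.65]. Speed limits (rad/s): [2.22, 2.22, 2.79, 2.79, 3.14, 3.14, 3.14].

## Interface

Orientations are given as a rotation vector (axis times angle).
In Python, from workcell import state, capture, camera_params, sign_off, recognise, landmark_of, tip_reach gives the robot as it stands. The module is installed in compiled form; this text tells all that it offers.
- The arm moves only by the tool servo_tool, never from a script. Its arguments are lists of equal length, an entry for each row: "claw": the opening, from -1 (shut) to 1 (fully open), so that 0 is half open; "slide": the shift along the tool's x, y, z in mm, a list of three; "turn": the turn about the tool's z in rad. A call has 1 to 8 rows; each row is the pose to reach, as a shift and turn from the pose measured when the call began, along the tool's axes at that moment; what a row does not reach only later rows make up. A row lasts 1/12 s, in which the tool goes at most 41.7 mm and 7.16 degrees, less where a joint would pass 70% of its speed; a pose out of reach is approached as far as the arm can. A call with a gripper value outside its range is refused whole. The fingers move at their own pace and stop on an object; "grip_force" is the grip in N (left out, the last holds). Time passes only in rows, so rows that repeat a pose let the fingers close. It gives the time, the measured TCP pose, the force and the opening at its end, in the units of the state.
- state(): the state, without advancing time (a new reading comes with each control period).
- capture(name): name is "scene" or "top"; returns the picture (400x640x3 uint8, red, green, blue); there is no depth.
- camera_params(name): a dict with "camera_matrix" (3x3 intrinsics, pixels), "T" (4x4, takes a point from camera to world coordinates). Camera axes: x right, y down, z forward; pixel columns grow to the right and rows downward; lengths in m; the calibration is good to about 2 mm. A picture is of the moment at which its call begins. camera_params takes no time and is no camera call.
- sign_off(): hands the job in, once; it reports no verdict.
Trained networks look in the newest picture that a camera, given by its name, has taken for a name from the list of things; names that differ only in an ending like _2 or _b are one class to them, and where a whole thing is asked for, a point or a joint stands for the part that bears it (a point fixed in the world has none). Each returns a list of dicts, best first, with "p" (0 to 1); they miss things now and then, are a little off and sometimes report something else, mostly with a low value. They report only what shows in the picture. A call takes as long as a camera call. They do not tell look-alikes from the thing itself.
- recognise(thing, camera): "centre" ([x, y, z] in m, in the coordinates of the camera as it stood for that picture, good to about 4 mm: the middle of the surface that is visible of it).
- landmark_of(thing, camera): "centre" ([x, y, z] in m, in the coordinates of the camera as it stood for that picture, good to about 4 mm: a listed point, or the origin of a listed thing).
The state is a dict: "t": time; "joints": joint angles; "joint_velocities": joint speeds; "joint_torque": joint torques, N m; "tool_pos": TCP position; "orientation": TCP orientation; "wrist_force": force on the tool from outside, world axes, zero at the start; "ft_torque": the same for the moment, N m; "opening": opening from 0.0 (shut) to 1.0 (fully open).
Only numpy, scipy, OpenCV 4.12 (cv2) and the standard library are available. Lean on these libraries where they do the work, as an engineer would, in place of code of your own. Each camera call takes 0.05 s, during which the arm holds its last target.

## Task

Fit the charged battery pack to the cordless vacuum pump: press down the catch of the charger so that the pack springs free, slide the pack off, then slide it contact end first onto the pump's rails until the pump's catch clicks up behind it, and let go. Be gentle throughout: press and push no harder than a firm thumb would, do not wrench or ram the pack, and leave the other things on the bench alone.

Things in the scene. Friction and masses are not known exactly. Their poses are not given: they have to be found in the camera images.
- pack_center (a point): Centre (half-way up) of the battery pack: dark block 92 mm long (x), 60 wide (y), 50 high, about 0.3 kg, ribbed flanks to grip; x points to its contact end. Under it a channel along x, open at both ends, 46.6 mm wide, 12.5 high; two lips 5 mm thick at its lower edges, 37 mm apart, hook under a T rail. It starts caught on the charger, its bottom on the deck. Over 50 N on a mount harms it
- pack_nose (a point): Middle of the pack's contact end face (brass contacts), 46 mm from pack_center along the pack's +x; this end goes onto the mount first
- charger: Charger: low pale desktop dock. Origin on the bench under the centre of a caught pack; x is the slide-on direction (pull off along -x, to the robot's side), z up. Flat deck 45 mm above the bench, 124 mm wide, x = -100 to +54 mm; behind it a block 90 mm high. A caught pack cannot be lifted or pulled off; when 80 mm back from its place it is clear of the rail and can be lifted
- charger_seat (a point): Point on the charger's deck under the centre of a caught pack. The mount: a rail along x with a T head 44 mm wide, 6 to 11 mm above the deck, from 16 mm before this point to 48 mm past it, its front tapering to 34 mm wide at 30 mm before it; at the far end a contact block with a spring plunger that pushes the pack out by up to 12 mm (6 falling to 3 N) once the catch is pressed
- charger_catch_pad (a point): Middle of the top of the charger catch's ribbed thumb pad, 22 x 26 mm, on the deck's middle line 83 mm from the charger's origin along -x (37 mm from the pack's rear face), 12 mm above the deck when up. It moves with the catch
- charger_catch (a joint): Charger's catch: 0 up, 0.010 m fully down. It goes straight down; its hook stands behind the pack's rear end and clears the pack from 6 mm down. Pressing takes 2 to 8 N, more than 25 N damages it. Once the pack has sprung out a few mm it lies on the hook and keeps it down, so the pad can be let go; the catch rises when the pack is away
- pump: Cordless vacuum pump, grey and blue, 285 mm long, 130 wide. Origin on the bench under the nominal centre of a caught pack; x is the slide-on direction (roughly away from the robot), z up. Flat deck 75 mm above the bench, x = -110 to +58 mm; behind it the housing is 120 mm high, sloped display to 140 mm (from x = 70 mm), finned heads to 156 mm (from x = 120 mm)
- pump_seat (a point): Point on the pump's deck under the nominal centre of a caught pack. The mount is the charger's: same rail, catch and plunger (pushes back with 3 to 6 N over the last 12 mm). Catch and contact block share a carrier in slotted holes, so the true place lies up to 7 mm before or past this point and must be felt. The contact block stops the pack 2 mm past the click; over 20 N on it damages it
- pump_rail_front (a point): Front end of the pump's rail, in the middle of its head: 30 mm before pump_seat, 8.5 mm above the deck. The pack can be set down on the deck with its nose 2 mm or more before this point, on top of the catch, which sinks under it at 2 to 3 N, and pushed in from there. Side play on the rail is 1.3 mm, height play 1 mm. Without bearing down, sliding takes 1 to 4 N, the last 12 mm 4 to 10 N
- pump_catch (a joint): Pump's catch: 0 up, 0.010 m down. At least 4 mm down while the pack lies over it; it snaps up to 0 behind the pack's rear end when the pack is home
- bottle: Bystander: amber bottle, 60 mm across, 125 mm high, origin at its base
- flange_stub: Bystander: steel pipe stub with flanges, 40 mm across, 48 mm high, standing, origin at its base
- flange_clamp: Bystander: aluminium ring clamp, about 70 mm across, 22 mm high, lying, origin at its base
- screwdriver: Bystander: screwdriver, 170 mm long, lying, origin at its middle
Things that resemble listed ones, but are neither listed nor needed, are in the scene too. Leave any green look-alike of the part that bears pack_center alone.

How it is judged:
On the way, in this order (a step that is already met when the one before it is completed fails the run):
1. the pack has sprung out past the charger's catch (x of pack_center in the frame of charger between -0.06 and -0.003 m and y of pack_center in the frame of charger between -0.01 and 0.01 m and z of pack_center in the frame of charger between 0.06 and 0.08 m), for 0.1 s.
2. the pack is off the charger (distance between pack_center and charger above 0.12 m), for 0.1 s.
At the end, for the whole second after the job is handed in: The pack sits on the pump's rails, contact end first, within 11 mm lengthwise and 4 mm sideways of its nominal place, flat on the deck, at rest and let go, with the pump's catch up behind it (less than 2 mm down), and the charger's catch up again (x of pack_center in the frame of pump between -0.011 and 0.011 m and y of pack_center in the frame of pump between -0.004 and 0.004 m and z of pack_center in the frame of pump between 0.097 and 0.104 m and x of pack_nose in the frame of pump above 0.03 m and value of joint each of pump_catch, charger_catch below 0.002 m and linear speed of pack below 0.01 m/s); the robot touches nothing.
It fails at once if a bystander moved more than 25 mm or was knocked over (distance of any of bottle, flange_stub, flange_clamp, screwdriver from where it was at the start of the episode above 0.025 m or angle between any of bottle, flange_stub's own z axis and vertical above 0.6 rad).
It fails at once if the charger's catch was loaded with more than 25 N (pressed, or the pack pulled against it) (contact force between anything else and charger_catch above 25 N).
It fails at once if the pack was rammed against the pump's contact block with more than 20 N (contact force between pack and pump_latch_c0 above 20 N).
It fails at once if the pack was wrenched or forced on the charger or pump with more than 50 N (contact force between pack and charger above 50 N or contact force between pack and pump above 50 N).
It also fails if it takes over 61 s, if anything falls off the work surface, if the arm or the gripper's body presses on something with over 40 N, if the wrist force passes 120 N, or if a joint passes its speed limit or range.

## Working session

There is one attempt and no reset: what is moved stays moved. The work goes in short steps, Python scripts to look and compute and a tool call to move; the robot and the scene stay as the last step left them, time stands still between calls to the robot, and variables do not carry over. Pictures are saved under pics/ and viewed, and the job is handed in when it is done.

Besides the shell and the picture viewer there is one more tool, called by a JSON object that holds its "method" and its "body", one argument or row to a line. servo_tool: Moves the arm, as the interface text tells. Its arguments: {"type":"object","properties":{"claw":{"type":"array","items":{"type":"number"}},"slide":{"type":"array","items":{"type":"array","items":{"type":"number"}}},"turn":{"type":"array","items":{"type":"number"}},"grip_force":{"type":"number"}},"required":["claw","slide","turn"]}

```bash
mkdir -p pics; ls; python3 - <<'E'
from workcell import *
import cv2,numpy as np
np.set_printoptions(precision=4,suppress=True)
print(state(),tip_reach)
for n in("scene","top"):
    im=capture(n);cv2.imwrite(f"pics/{n}0.png",im[:,:,::-1]);p=camera_params(n);print(n,p)
E
```

```text
pics
{'t': 0.0, 'joints': array([ 1.1028,  0.3339,  0.0399,  1.4662, -0.0134,  1.3433, -0.0585]), 'joint_velocities': array([ 0.0004,  0.0007,  0.0007, -0.    ,  0.0012,  0.0006,  0.0008]), 'joint_torque': array([ -0.0004, -65.6352,   1.3349, -40.38  ,  -0.0597,   0.0449,
         0.0001]), 'tool_pos': array([ 0.2341, -0.6059,  0.2357]), 'orientation': array([-3.0868, -0.5756,  0.0007]), 'wrist_force': array([ 0.5426, -0.2222,  0.559 ]), 'ft_torque': array([-0.0394, -0.0026,  0.0621]), 'opening': 1.0006591770604085} 0.014
scene {'camera_matrix': array([[490.1206,   0.    , 315.6901],
       [  0.    , 490.1206, 187.5796],
       [  0.    ,   0.    ,   1.    ]]), 'T': array([[ 0.0608,  0.8292, -0.5556,  1.2886],
       [ 0.9981, -0.0553,  0.0267, -0.0539],
       [-0.0086, -0.5562, -0.831 ,  1.2598],
       [ 0.    ,  0.    ,  0.    ,  1.    ]])}
top {'camera_matrix': array([[429.8464,   0.    , 323.3698],
       [  0.    , 429.8464, 197.1927],
       [  0.    ,   0.    ,   1.    ]]), 'T': array([[-0.022 , -0.994 ,  0.107 ,  0.371 ],
       [-0.9996,  0.0235,  0.0133, -0.0192],
       [-0.0158, -0.1067, -0.9942,  1.318 ],
       [ 0.    ,  0.    ,  0.    ,  1.    ]])}
```

View pics/scene0.png

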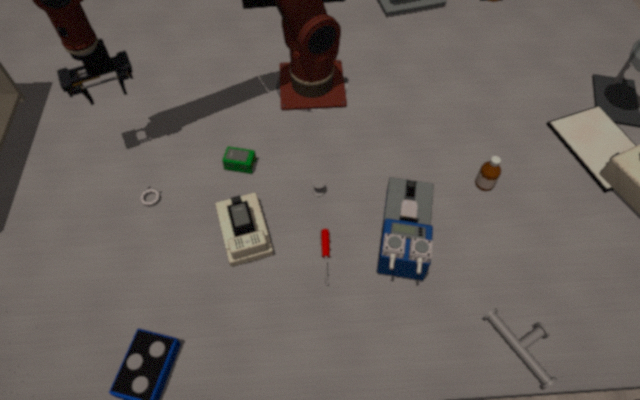

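View pics/top0.png

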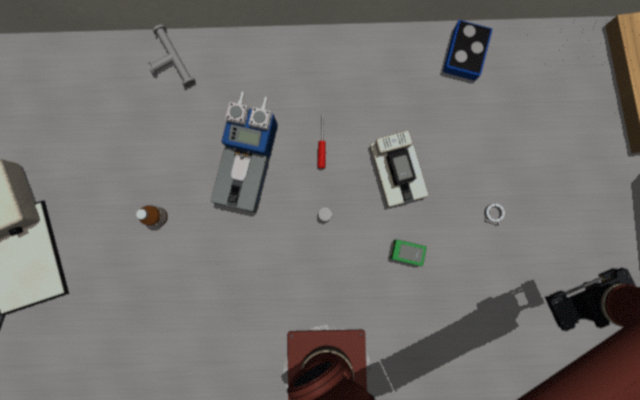

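```bash
cat > h.py <<'E'
from workcell import *
import cv2,numpy as np
from scipy.spatial.transform import Rotation as R
np.set_printoptions(precision=4,suppress=True)
def W(n,c):
    T=camera_params(n)["T"];return T[:3,:3]@np.array(c)+T[:3,3]
def PX(n,w):
    p=camera_params(n);T=p["T"];c=T[:3,:3].T@(np.array(w)-T[:3,3]);u=p["camera_matrix"]@c;return u[:2]/u[2]
def ray(n,uv,z):
    p=camera_params(n);T=p["T"];d=T[:3,:3]@np.linalg.solve(p["camera_matrix"],[uv[0],uv[1],1]);o=T[:3,3];return o+d*(z-o[2])/d[2]
E
python3 - <<'E'
from h import *
for n in("scene","top"):
    for th in("pack_center","pack_nose","charger","charger_seat","charger_catch_pad","pump","pump_seat","pump_rail_front"):
        for d in landmark_of(th,n)[:3]:
            w=W(n,d["centre"]);print(n,th,round(d["p"],2),w,PX(n,w).round(0))
print(state()["t"])
E
```

```text
scene pack_center 0.71 [ 0.3371 -0.2494  0.0218] [239. 159.]
scene pack_center 0.6 [ 0.589  -0.2329  0.0727] [240. 220.]
scene pack_nose 0.78 [ 0.3549 -0.204   0.0265] [253. 162.]
scene pack_nose 0.76 [ 0.6308 -0.219   0.0711] [245. 233.]
scene charger 0.93 [ 0.5933 -0.2299  0.0001] [245. 233.]
scene charger 0.68 [ 0.4496 -0.5179 -0.0005] [151. 198.]
scene charger_seat 0.76 [ 0.5839 -0.2315  0.0393] [242. 224.]
scene charger_seat 0.18 [ 0.5885 -0.2325  0.0681] [241. 220.]
scene charger_catch_pad 0.55 [ 0.5077 -0.251   0.0555] [235. 199.]
scene pump 0.77 [ 0.5901  0.2392 -0.0023] [404. 224.]
scene pump_seat 0.75 [0.5899 0.24   0.0732] [408. 210.]
scene pump_seat 0.19 [ 0.5846 -0.2321  0.0432] [242. 224.]
scene pump_rail_front 0.86 [0.5657 0.2479 0.0848] [410. 201.]
top pack_center 0.97 [ 0.3371 -0.2502  0.0275] [408. 253.]
top pack_center 0.72 [ 0.5861 -0.2295  0.0767] [401. 168.]
top pack_nose 0.82 [ 0.6346 -0.2205  0.0751] [397. 151.]
top pack_nose 0.68 [ 0.4506 -0.5194  0.0041] [494. 213.]
top pack_nose 0.61 [ 0.3499 -0.2067  0.0259] [393. 249.]
top charger 0.8 [ 0.5902 -0.232   0.0031] [397. 170.]
top charger_seat 0.56 [ 0.5867 -0.2322  0.0488] [400. 169.]
top charger_seat 0.41 [ 0.5095 -0.2512  0.06  ] [408. 194.]
top charger_catch_pad 0.67 [ 0.5089 -0.2535  0.0625] [409. 194.]
top charger_catch_pad 0.24 [ 0.6863 -0.0001  0.0003] [322. 142.]
top pump 0.67 [0.5883 0.24   0.0002] [245. 175.]
top pump_seat 0.89 [0.5934 0.2367 0.081 ] [241. 169.]
top pump_rail_front 0.92 [0.5608 0.2495 0.09  ] [236. 179.]
0.9
```

```bash
python3 - <<'E'
import cv2,numpy as np
t=cv2.imread("pics/top0.png");s=cv2.imread("pics/scene0.png")
def c(im,x,y,w,h,k):return cv2.resize(im[y:y+h,x:x+w],None,fx=k,fy=k,interpolation=cv2.INTER_CUBIC)
a=c(t,360,120,80,95,5);b=c(t,200,85,80,135,4)
H=540
o=np.zeros((H,800,3),np.uint8);o[:a.shape[0],:400]=a;o[:b.shape[0],410:410+320]=b
cv2.imwrite("pics/crop1.png",o)
a=c(s,205,185,80,85,5);b=c(s,370,170,75,115,4)
o=np.zeros((H,800,3),np.uint8);o[:a.shape[0],:400]=a;o[:b.shape[0],410:410+300]=b
cv2.imwrite("pics/crop2.png",o)
E
```

```text
(no output)
```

View pics/crop1.png

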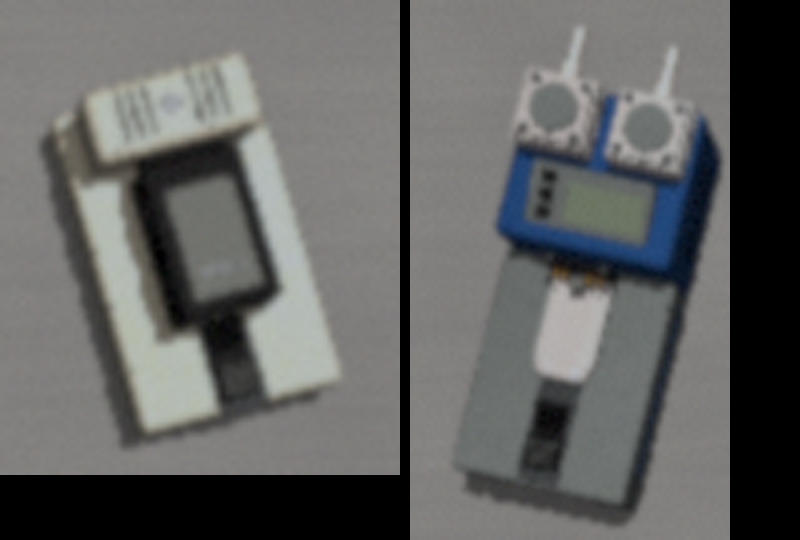

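View pics/crop2.png

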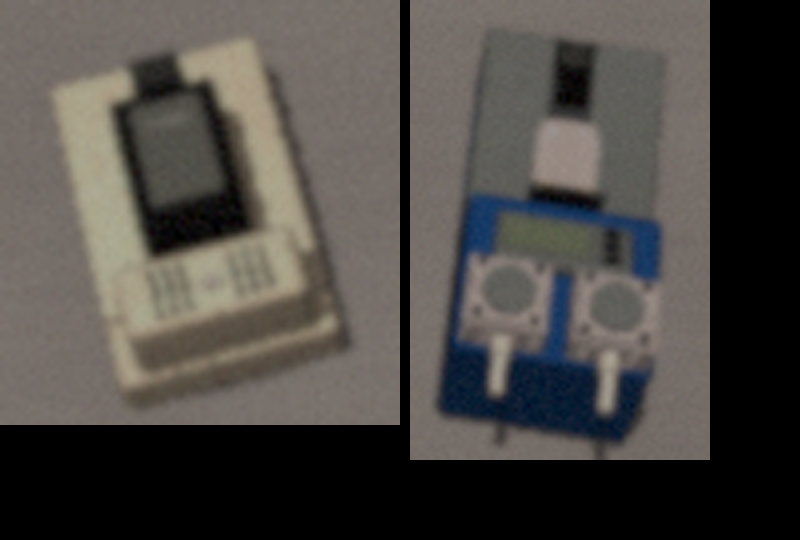

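```bash
cat >> h.py <<'E'
def rect(im,n,cx,cy,z,s=0.5e-3,N=520):
    # output col -> world -y , row -> world -x ; centre cx,cy
    src=[];dst=[]
    h=N*s/2
    for dx,dy in((h,h),(h,-h),(-h,-h),(-h,h)):
        src.append(PX(n,(cx+dx,cy+dy,z)));dst.append(((h-dy)/s,(h-dx)/s))
    M=cv2.getPerspectiveTransform(np.float32(src),np.float32(dst))
    return cv2.warpPerspective(im,M,(N,N),flags=cv2.INTER_CUBIC)
E
python3 - <<'E'
from h import *
for nm,cx,cy,z in(("charger",.58,-.23,.045),("pump",.57,.24,.075)):
    o=[]
    for n in("top","scene"):
        im=cv2.imread(f"pics/{n}0.png");r=rect(im,n,cx,cy,z,N=520);o.append(r[:,60:460])
    cv2.imwrite(f"pics/rect_{nm}.png",np.hstack(o))
E
```

```text
(no output)
```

View pics/rect_charger.png

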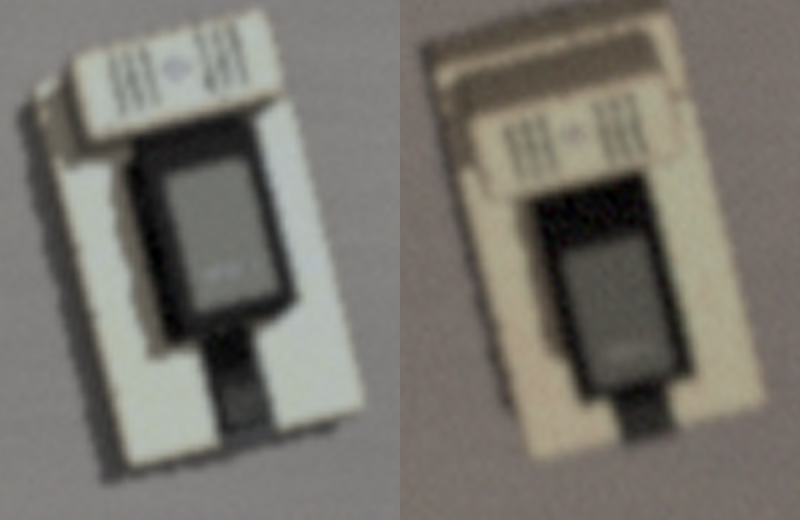

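View pics/rect_pump.png

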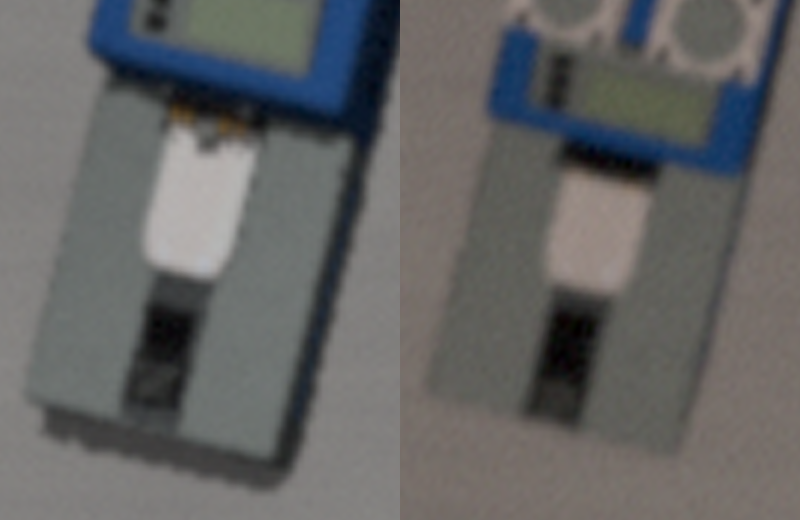

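```bash
cat > fit.py <<'E'
from h import *
from scipy.optimize import least_squares
from scipy.ndimage import map_coordinates
# maximise gradient across edges: edges as segments in object frame
def fit(nm,x0,z,edges,n):
    im=cv2.imread(f"pics/{n}0.png").astype(float)
    im=cv2.GaussianBlur(im,(3,3),0.6)
    def world(p,q):
        c,s=np.cos(p[2]),np.sin(p[2]);return np.c_[p[0]+c*q[:,0]-s*q[:,1],p[1]+s*q[:,0]+c*q[:,1],np.full(len(q),z)]
    def prof(p,q):
        uv=np.array([PX(n,w) for w in world(p,q)]);
        return np.stack([map_coordinates(im[:,:,k],[uv[:,1],uv[:,0]],order=1) for k in range(3)],1)
    # sub-pixel edge localisation along normals, iterate
    p=np.array(x0,float)
    offs=np.arange(-.012,.0121,.0006)
    for it in range(4):
        Q=[];Nn=[];E=[]
        for a,b,nrm in edges:
            for t in np.linspace(.03,.97,25):
                q=np.array(a)*(1-t)+np.array(b)*t
                pr=prof(p,q+offs[:,None]*np.array(nrm))
                g=np.linalg.norm(np.gradient(pr,axis=0),axis=1)*np.exp(-(offs/ (.008 if it<2 else .004))**2)
                i=g.argmax()
                w=g[max(0,i-4):i+5];o=(offs[max(0,i-4):i+5]*w).sum()/w.sum()
                Q.append(q);Nn.append(nrm);E.append(o)
        Q=np.array(Q);Nn=np.array(Nn,float);E=np.array(E)
        def res(d):
            # shift (dx,dy,dth) in obj frame moves edges
            v=np.c_[d[0]-d[2]*Q[:,1],d[1]+d[2]*Q[:,0]]
            return ((v*Nn).sum(1)-E)*1e3
        d=least_squares(res,[0,0,0],loss="soft_l1").x
        c,s=np.cos(p[2]),np.sin(p[2])
        p=p+[c*d[0]-s*d[1],s*d[0]+c*d[1],d[2]]
    r=res([0,0,0]);print(nm,n,p,"med|r| mm",np.median(abs(r)), [r[i*25:i*25+25].mean().round(2) for i in range(len(edges))])
ch=[((-.1,.062),(-.1,.016),(-1,0)),((-.1,-.016),(-.1,-.062),(-1,0)),((-.1,.062),(.03,.062),(0,1)),((-.1,-.062),(.03,-.062),(0,-1))]
pu=[((-.11,.065),(-.11,.017),(-1,0)),((-.11,-.017),(-.11,-.065),(-1,0)),((-.11,.065),(.04,.065),(0,1)),((-.11,-.065),(.04,-.065),(0,-1))]
for n in("top","scene"):
    fit("charger",(.590,-.230,.243),.045,ch,n)
    fit("pump",(.593,.237,-.238),.075,pu,n)
E
python3 fit.py
```

```text
Traceback (most recent call last):
  File "fit.py", line 38, in <module>
    fit("charger",(.590,-.230,.243),.045,ch,n)
    ~~~^^^^^^^^^^^^^^^^^^^^^^^^^^^^^^^^^^^^^^^
  File "fit.py", line 21, in fit
    pr=prof(p,q+offs[:,None]*np.array(nrm))
  File "fit.py", line 11, in prof
    uv=np.array([PX(n,w) for w in world(p,q)]);
                 ~~^^^^^
  File "h.py", line 8, in PX
    p=camera_params(n);T=p["T"];c=T[:3,:3].T@(np.array(w)-T[:3,3]);u=p["camera_matrix"]@c;return u[:2]/u[2]
ValueError: time passes only in moves, steps and waits
```

```bash
cat > cp.py <<'E'
from workcell import camera_params
import functools
cp=functools.cache(camera_params)
E
sed -i 's/^import cv2/import functools\ncamera_params=functools.cache(camera_params)\nimport cv2/' h.py; python3 fit.py; python3 -c "
from h import *;print(state()['t'])"
```

```text
charger top [ 0.5889 -0.2296  0.2452] med|r| mm 0.18526461389583532 [np.float64(0.0), np.float64(-0.02), np.float64(0.36), np.float64(0.4)]
pump top [ 0.5928  0.2401 -0.2438] med|r| mm 0.07229140438304395 [np.float64(-0.16), np.float64(-0.05), np.float64(-0.15), np.float64(0.01)]
charger scene [ 0.5914 -0.2303  0.2415] med|r| mm 0.2313884792824587 [np.float64(0.11), np.float64(-0.02), np.float64(0.58), np.float64(0.56)]
pump scene [ 0.5926  0.2372 -0.2483] med|r| mm 0.48538513829942886 [np.float64(-0.06), np.float64(-0.01), np.float64(-0.97), np.float64(-0.91)]
0.9
```

```bash
cat >> h.py <<'E'
CH=np.array([.590,-.230,.2435]);PU=np.array([.5927,.2385,-.245])
def F(o,x,y=0):
    c,s=np.cos(o[2]),np.sin(o[2]);return np.array([o[0]+c*x-s*y,o[1]+s*x+c*y])
def L(o,w):
    c,s=np.cos(o[2]),np.sin(o[2]);d=np.array(w[:2])-o[:2];return np.array([c*d[0]+s*d[1],-s*d[0]+c*d[1]])
def go(xyz,yaw):
    s=state();Rt=R.from_rotvec(s["orientation"]).as_matrix();p=s["tool_pos"]
    sl=Rt.T@(np.array(xyz)-p)*1e3
    # tool x heading in world
    h=np.arctan2(Rt[1,0],Rt[0,0]);d=(yaw-h+np.pi/2)%np.pi-np.pi/2
    print("t",round(s["t"],2),"slide",sl.round(1),"turn",round(-d,3),"| pos",p,"heading",round(h,4),"tilt",np.degrees(np.arccos(-Rt[2,2])).round(2),"F",s["wrist_force"],"j7",s["joints"][6].round(2),"open",round(s["opening"],3))
E
python3 - <<'E'
from h import *
print(F(CH,-.083),F(PU,-.03))
go([*F(CH,-.083),.12],CH[2])
# rail views
for n in("top","scene"):
    im=cv2.imread(f"pics/{n}0.png")
    # rectify at rail top height in pump frame
    s=.25e-3;src=[];dst=[]
    for x,y in((.06,.05),(.06,-.05),(-.12,-.05),(-.12,.05)):
        src.append(PX(n,(*F(PU,x,y),.086)));dst.append(((.05-y)/s,(.06-x)/s))
    r=cv2.warpPerspective(im,cv2.getPerspectiveTransform(np.float32(src),np.float32(dst)),(400,720),flags=cv2.INTER_CUBIC)
    g=r.astype(float)
    for x in(.01,0,-.01):
        row=g[int((.06-x)/s)-8:int((.06-x)/s)+8].mean((0,2)) ;d=np.gradient(cv2.GaussianBlur(row[None],(0,0),3)[0]);
        i,j=d[60:200].argmax()+60,d[200:340].argmin()+200;print(n,x,"rail edges y mm",50-i*.25,50-j*.25,d[i],d[j])
    cv2.imwrite(f"pics/rail_{n}.png",cv2.resize(r,(330,594)))
a=cv2.imread("pics/rail_top.png");b=cv2.imread("pics/rail_scene.png");cv2.imwrite("pics/rail.png",np.hstack([a,b]))
E
```

```text
[ 0.5094 -0.25  ] [0.5636 0.2458]
t 0.9 slide [ 385.1 -233.1  116.6] turn 0.125 | pos [ 0.2343 -0.6063  0.2366] heading 0.3688 tilt 0.0 F [ 0.0084  0.0761 -0.1688] j7 -0.06 open 1.0
top 0.01 rail edges y mm 23.5 -20.25 2.7801323955945207 -3.361211017187017
top 0 rail edges y mm 23.5 -20.75 2.7346137777556976 -3.0281198605078856
top -0.01 rail edges y mm 24.0 -20.5 2.758392656078982 -3.1375946884324577
scene 0.01 rail edges y mm 21.75 -21.0 1.5867972815545102 -2.2503870893610767
scene 0 rail edges y mm 21.0 -21.5 1.5551504878178477 -1.6820262004655362
scene -0.01 rail edges y mm 22.75 -21.75 1.5742398162625975 -1.8294047021380635
```

View pics/rail.png

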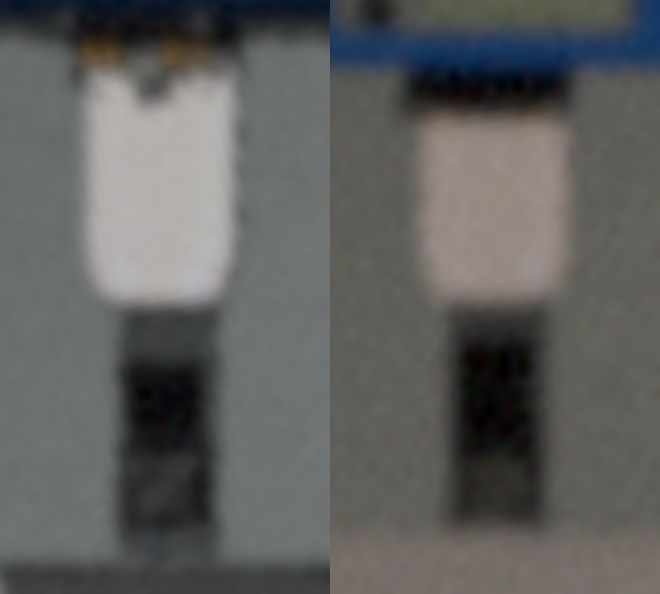

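{"method": "servo_tool", "body": {
  "claw": [-1,-1,-1,-1,-1,-1,-1,-1],
  "slide": [
    [33,-20,0],
    [66,-40,0],
    [100,-60,0],
    [133,-80,0],
    [167,-101,10],
    [200,-121,20],
    [233,-141,30],
    [267,-161,40]
  ],
  "turn": [0,0.03,0.06,0.09,0.125,0.125,0.125,0.125]
}}

```text
t: 1.57
tool_pos: [0.4261, -0.3584, 0.1965]
orientation: [3.118, 0.381, 0.001]
wrist_force: [1.2, -1.0, 0.7]
opening: 0.478
```

```bash
python3 - <<'E'
from h import *
go([*F(CH,-.083),.08],CH[2])
E
```

```text
t 1.57 slide [107.  -85.2 116.5] turn -0.0 | pos [ 0.4261 -0.3584  0.1965] heading 0.2434 tilt 0.05 F [ 1.2139 -0.9834  0.6909] j7 -0.73 open 0.478
```

{"method": "servo_tool", "body": {
  "claw": [-1,-1,-1,-1,-1,-1,-1,-1],
  "slide": [
    [30,-24,5],
    [60,-48,10],
    [90,-72,15],
    [107,-85,40],
    [107,-85,65],
    [107,-85,90],
    [107,-85,112],
    [107,-85,115]
  ],
  "turn": [0,0,0,0,0,0,0,0]
}}

```text
t: 2.23
tool_pos: [0.5072, -0.2491, 0.0776]
orientation: [-3.116, -0.382, 0.007]
wrist_force: [-0.9, 0.3, -0.1]
opening: 0.009
```

```bash
python3 - <<'E'
from h import *
go([*F(CH,-.083),.071],CH[2])
im=capture("scene");cv2.imwrite("pics/s1.png",cv2.resize(im[170:290,180:300,::-1],None,fx=5,fy=5,interpolation=cv2.INTER_CUBIC))
E
```

```text
t 2.23 slide [2.  1.5 6.6] turn 0.0 | pos [ 0.5072 -0.2491  0.0776] heading 0.2438 tilt 0.29 F [-0.947   0.2652 -0.1293] j7 -1.02 open 0.009
```

View pics/s1.png

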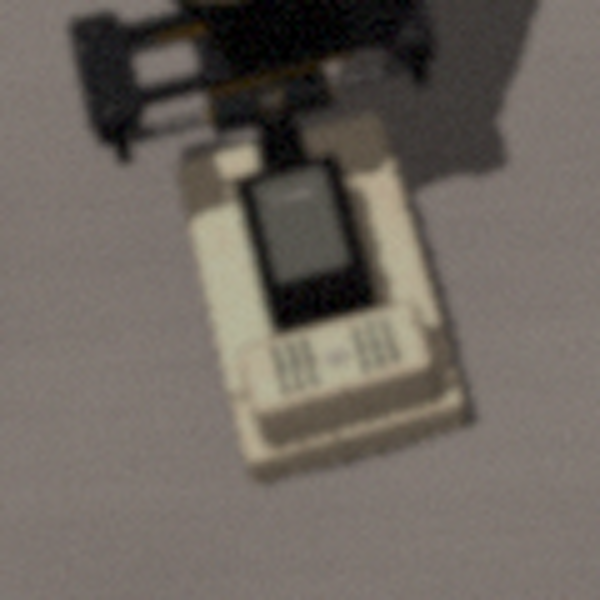

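The closed fingers stand over the catch pad behind the dark pack (pad at about (280,130) in the crop, pack at (305,235)). I press down in small steps.

{"method": "servo_tool", "body": {
  "claw": [-1,-1,-1,-1],
  "slide": [
    [1,1,3],
    [2,1,6],
    [2,1,8],
    [2,1,9]
  ],
  "turn": [0,0,0,0]
}}

```text
t: 2.62
tool_pos: [0.5108, -0.2503, 0.0711]
orientation: [-3.118, -0.381, 0.003]
wrist_force: [-1.3, 0.6, 5.0]
opening: 0.002
```

{"method": "servo_tool", "body": {
  "claw": [-1,-1,-1,-1],
  "slide": [
    [0,0,1],
    [0,0,2],
    [0,0,3],
    [0,0,3]
  ],
  "turn": [0,0,0,0]
}}

```text
t: 2.95
tool_pos: [0.511, -0.2504, 0.0683]
orientation: [-3.118, -0.381, 0.002]
wrist_force: [-1.6, 0.1, 4.8]
opening: 0.002
```

{"method": "servo_tool", "body": {
  "claw": [-1,-1,-1,-1],
  "slide": [
    [0,0,1],
    [0,0,2],
    [0,0,3],
    [0,0,4]
  ],
  "turn": [0,0,0,0]
}}

```text
t: 3.28
tool_pos: [0.5111, -0.2504, 0.0641]
orientation: [-3.118, -0.381, 0.002]
wrist_force: [-0.3, -0.8, 2.6]
opening: 0.001
```

{"method": "servo_tool", "body": {
  "claw": [-1,-1,-1,-1],
  "slide": [
    [0,0,1],
    [0,0,1],
    [0,0,1],
    [0,0,1]
  ],
  "turn": [0,0,0,0]
}}

```text
t: 3.62
tool_pos: [0.5111, -0.2504, 0.0631]
orientation: [-3.118, -0.381, 0.002]
wrist_force: [-0.2, 0.2, 2.7]
opening: 0.009
```

```bash
python3 - <<'E'
from h import *
im=capture("top");cv2.imwrite("pics/t2.png",cv2.resize(im[110:220,350:460,::-1],None,fx=5,fy=5,interpolation=cv2.INTER_CUBIC))
im=capture("scene");cv2.imwrite("pics/s2.png",cv2.resize(im[170:290,180:300,::-1],None,fx=5,fy=5,interpolation=cv2.INTER_CUBIC))
go([*F(CH,-.083),.08],CH[2])
E
```

```text
t 3.72 slide [ -1.5  -0.8 -16.9] turn -0.0 | pos [ 0.5111 -0.2504  0.0631] heading 0.2434 tilt 0.06 F [-0.7964  0.9613  2.1626] j7 -1.02 open 0.007
```

View pics/s2.png

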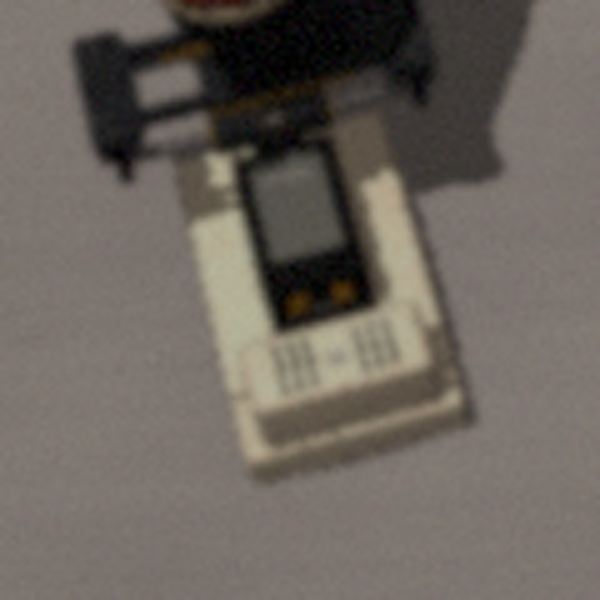

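{"method": "servo_tool", "body": {
  "claw": [-1,-1,1,1,1,1,1,1],
  "slide": [
    [0,0,-30],
    [0,0,-60],
    [0,0,-85],
    [20,0,-85],
    [45,-1,-85],
    [68,-1,-85],
    [70,-1,-85],
    [70,-1,-85]
  ],
  "turn": [0,0,0,0,0,0,0,0]
}}

```text
t: 4.38
tool_pos: [0.5796, -0.2316, 0.1474]
orientation: [-3.117, -0.384, 0.002]
wrist_force: [-0.9, 0.4, -0.1]
opening: 0.377
```

```bash
python3 - <<'E'
from h import *
go([*F(CH,-.012),.069],CH[2])
im=capture("top");cv2.imwrite("pics/t3.png",cv2.resize(im[110:220,350:460,::-1],None,fx=5,fy=5,interpolation=cv2.INTER_CUBIC))
im=capture("scene");cv2.imwrite("pics/s3.png",cv2.resize(im[160:290,180:300,::-1],None,fx=4.5,fy=4.5,interpolation=cv2.INTER_CUBIC))
E
```

```text
t 4.38 slide [-1.4  1.1 78.4] turn 0.002 | pos [ 0.5796 -0.2316  0.1474] heading 0.2453 tilt 0.1 F [-0.8964  0.4429 -0.142 ] j7 -1.09 open 0.377
```

View pics/s3.png

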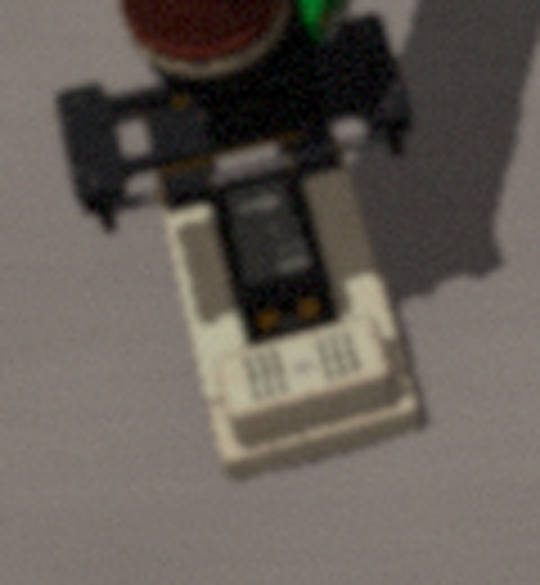

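View pics/t3.png

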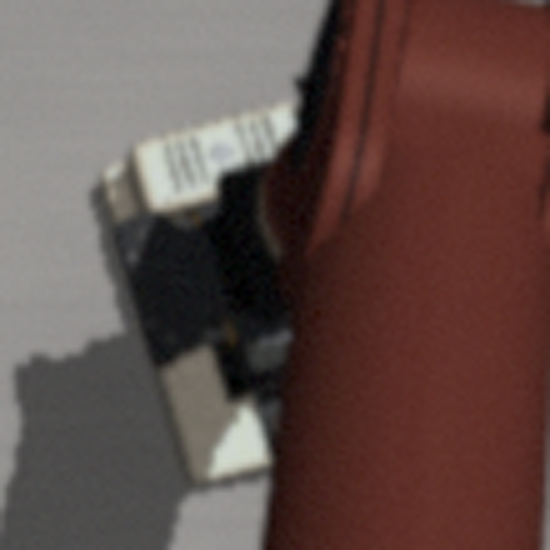

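{"method": "servo_tool", "body": {
  "claw": [1,1,1,1,1,1,1,1],
  "slide": [
    [-1,1,0],
    [-1,1,0],
    [-1,1,0],
    [-1,1,0],
    [-1,1,10],
    [-1,1,20],
    [-1,1,32],
    [-1,1,32]
  ],
  "turn": [0,0,0,0,0,0,0,0]
}}

```text
t: 5.15
tool_pos: [0.5753, -0.2336, 0.1119]
orientation: [-3.116, -0.381, 0.01]
wrist_force: [-1.0, -0.1, -0.0]
opening: 0.982
```

{"method": "servo_tool", "body": {
  "claw": [1,1,1,1],
  "slide": [
    [0,0,15],
    [0,0,30],
    [0,0,43],
    [0,0,46]
  ],
  "turn": [0,0,0,0]
}}

```text
t: 5.48
tool_pos: [0.5736, -0.233, 0.0631]
orientation: [-3.114, -0.381, 0.016]
wrist_force: [-1.3, -0.5, -0.7]
opening: 1.001
```

```bash
python3 - <<'E'
from h import *
go([*F(CH,-.012),.069],CH[2])
im=capture("scene");cv2.imwrite("pics/s4.png",cv2.resize(im[160:290,180:300,::-1],None,fx=4.5,fy=4.5,interpolation=cv2.INTER_CUBIC))
E
```

```text
t 5.48 slide [ 4.6  1.1 -6. ] turn -0.0 | pos [ 0.5736 -0.233   0.0631] heading 0.2433 tilt 0.63 F [-1.2949 -0.5304 -0.6509] j7 -1.1 open 1.001
```

View pics/s4.png

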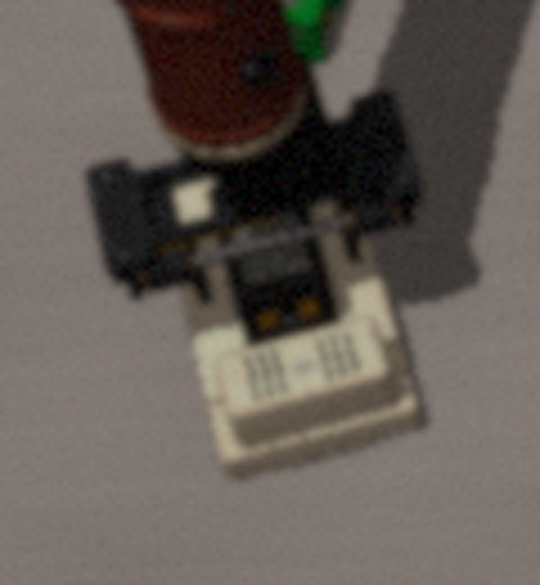

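{"method": "servo_tool", "body": {
  "claw": [1,1,0.5,0.3,0.2,0.2,0.2,0.2],
  "slide": [
    [4,1,-6],
    [4,1,-6],
    [4,1,-6],
    [4,1,-6],
    [4,1,-6],
    [4,1,-6],
    [4,1,-6],
    [4,1,-6]
  ],
  "turn": [0,0,0,0,0,0,0,0],
  "grip_force": 6
}}

```text
t: 6.2
tool_pos: [0.578, -0.2331, 0.0698]
orientation: [-3.114, -0.381, 0.015]
wrist_force: [-0.7, 0.2, 1.6]
opening: 0.693
```

```bash
python3 - <<'E'
from h import *
go([*F(CH,-.012),.069],CH[2])
E
```

```text
t 6.2 slide [ 0.4 -0.1  0.8] turn -0.0 | pos [ 0.578  -0.2331  0.0698] heading 0.2434 tilt 0.59 F [-0.6705  0.2341  1.6385] j7 -1.1 open 0.693
```

{"method": "servo_tool", "body": {
  "claw": [0.2,0.2,0.2],
  "slide": [
    [0,0,0],
    [0,0,0],
    [0,0,0]
  ],
  "turn": [0,0,0],
  "grip_force": 25
}}

```text
t: 6.45
tool_pos: [0.578, -0.2331, 0.0698]
orientation: [-3.114, -0.381, 0.015]
wrist_force: [-0.2, 0.9, 1.3]
opening: 0.686
```

```bash
python3 - <<'E'
from h import *
s=state();Rt=R.from_rotvec(s["orientation"]).as_matrix();print(Rt[:,2],s["ft_torque"])
print(L(CH,s["tool_pos"]))
p=s["tool_pos"];d=F(CH,-.08)-CH[:2]
go([*(p[:2]+d),p[2]],CH[2])
E
```

```text
[-0.0099  0.0031 -0.9999] [ 0.0053 -0.0092  0.0191]
[-0.0124 -0.0001]
t 6.45 slide [-80.    0.    0.7] turn -0.0 | pos [ 0.578  -0.2331  0.0698] heading 0.2434 tilt 0.59 F [-0.2449  0.8641  1.3448] j7 -1.1 open 0.686
```

{"method": "servo_tool", "body": {
  "claw": [0.2,0.2,0.2,0.2],
  "slide": [
    [-2,0,0],
    [-6,0,0],
    [-10,0,0],
    [-12,0,0]
  ],
  "turn": [0,0,0,0]
}}

```text
t: 6.78
tool_pos: [0.5656, -0.2363, 0.0698]
orientation: [-3.114, -0.38, 0.015]
wrist_force: [0.3, 0.2, -0.9]
opening: 0.689
```

{"method": "servo_tool", "body": {
  "claw": [0.2,0.2,0.2,0.2,0.2,0.2,0.2,0.2],
  "slide": [
    [-8,0,0],
    [-18,0,0.2],
    [-28,0,0.2],
    [-38,0,0.3],
    [-48,0,0.4],
    [-58,0,0.4],
    [-66,0,0.4],
    [-70,0,0.4]
  ],
  "turn": [0,0,0,0,0,0,0,0]
}}

```text
t: 7.45
tool_pos: [0.4961, -0.2538, 0.0701]
orientation: [-3.115, -0.379, 0.017]
wrist_force: [-0.2, -0.3, -1.0]
opening: 0.69
```

```bash
python3 - <<'E'
from h import *
s=state();print(L(CH,s["tool_pos"]))
go([*F(CH,-.095),.16],CH[2])
im=capture("scene");cv2.imwrite("pics/s5.png",cv2.resize(im[140:290,180:300,::-1],None,fx=4,fy=4,interpolation=cv2.INTER_CUBIC))
E
```

```text
[-0.0969 -0.0004]
t 7.45 slide [  1.   -0.9 -89.9] turn -0.002 | pos [ 0.4961 -0.2538  0.0701] heading 0.242 tilt 0.65 F [-0.1666 -0.2682 -1.0269] j7 -1.01 open 0.69
```

View pics/s5.png

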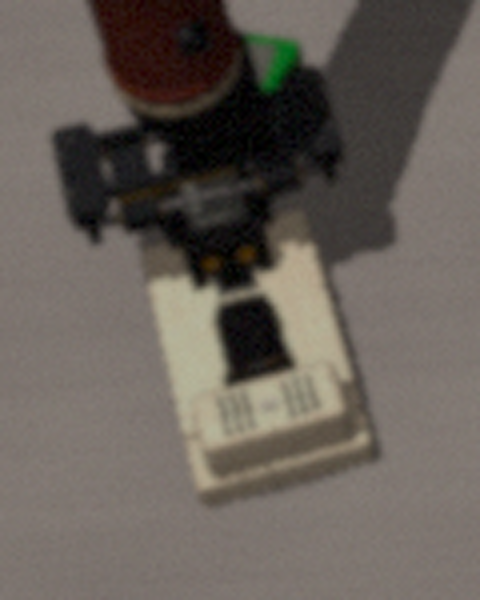

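{"method": "servo_tool", "body": {
  "claw": [0.2,0.2,0.2,0.2,0.2,0.2],
  "slide": [
    [0,0,-5],
    [0,0,-25],
    [0,0,-55],
    [0,0,-85],
    [0,0,-108],
    [0,0,-110]
  ],
  "turn": [0,0,0,0,0,0]
}}

```text
t: 8.0
tool_pos: [0.4995, -0.2548, 0.1851]
orientation: [-3.118, -0.379, 0.008]
wrist_force: [2.0, -0.8, -2.7]
opening: 0.689
```

```bash
sed -i 's/^CH=.*/CH=np.array([.590,-.230,.2435]);PU=np.array([.5929,.2394,-.245])/' h.py; python3 - <<'E'
from h import *
go([*F(PU,-.09),.175],PU[2])
E
```

```text
t 8.0 slide [ 129.7 -499.5   10. ] turn 0.487 | pos [ 0.4995 -0.2548  0.1851] heading 0.2421 tilt 0.3 F [ 1.9776 -0.8043 -2.6951] j7 -0.98 open 0.689
```

{"method": "servo_tool", "body": {
  "claw": [0.2,0.2,0.2,0.2,0.2,0.2,0.2,0.2],
  "slide": [
    [4,-15,0],
    [12,-45,0],
    [21,-80,0],
    [30,-115,0],
    [39,-150,0],
    [48,-185,0],
    [57,-220,0],
    [66,-255,0]
  ],
  "turn": [0.01,0.05,0.1,0.15,0.2,0.25,0.29,0.32]
}}

```text
t: 8.67
tool_pos: [0.5017, 0.0105, 0.1844]
orientation: [3.139, -0.125, -0.01]
wrist_force: [0.6, -0.4, -2.4]
opening: 0.689
```

```bash
python3 - <<'E'
from h import *
go([*F(PU,-.09),.175],PU[2])
E
```

```text
t 8.67 slide [ -16.  -250.2    9.3] turn 0.165 | pos [0.5017 0.0105 0.1844] heading -0.0797 tilt 0.36 F [ 0.6421 -0.4345 -2.3833] j7 -1.8 open 0.689
```

{"method": "servo_tool", "body": {
  "claw": [0.2,0.2,0.2,0.2,0.2,0.2,0.2,0.2],
  "slide": [
    [-2,-35,0],
    [-4,-70,0],
    [-7,-105,0],
    [-9,-140,0],
    [-11,-175,0],
    [-13,-210,0],
    [-15,-238,0],
    [-16,-250,0]
  ],
  "turn": [0.02,0.05,0.08,0.1,0.12,0.14,0.16,0.165]
}}

```text
t: 9.33
tool_pos: [0.5039, 0.2661, 0.1836]
orientation: [-3.118, 0.377, 0.013]
wrist_force: [-0.7, 0.5, -2.9]
opening: 0.688
```

{"method": "servo_tool", "body": {
  "claw": [0.2,0.2,0.2],
  "slide": [
    [0,0,5],
    [0,0,10],
    [0,0,10]
  ],
  "turn": [0,0,0]
}}

```text
t: 9.58
tool_pos: [0.5032, 0.2645, 0.1715]
orientation: [3.118, -0.377, -0.017]
wrist_force: [-0.0, -1.7, -2.7]
opening: 0.691
```

```bash
python3 - <<'E'
from h import *
go([*F(PU,-.09),.14],PU[2])
s=state();Rt=R.from_rotvec(s["orientation"]).as_matrix();print(Rt[:,2],L(PU,s["tool_pos"]))
for n in("top","scene"):
    im=capture(n);cv2.imwrite(f"pics/{n}6.png",im[:,:,::-1])
    for th in("pack_center","pack_nose"):
        for d in landmark_of(th,n)[:3]:
            w=W(n,d["centre"]);print(n,th,round(d["p"],2),w,PX(n,w).round(0),L(PU,w))
a=cv2.imread("pics/top6.png")[90:230,190:300];b=cv2.imread("pics/scene6.png")[150:290,350:460]
cv2.imwrite("pics/c6.png",cv2.resize(np.hstack([a,b]),None,fx=3.6,fy=3.6,interpolation=cv2.INTER_CUBIC))
E
```

```text
t 9.58 slide [ 3.5  2.5 31.5] turn 0.004 | pos [0.5032 0.2645 0.1715] heading -0.241 tilt 0.61 F [-0.0262 -1.7112 -2.7129] j7 -2.5 open 0.691
[-0.0106  0.     -0.9999] [-0.0932  0.0026]
top pack_center 0.96 [ 0.3372 -0.2469  0.0258] [407. 253.] [-0.1301 -0.5339]
top pack_center 0.52 [0.5012 0.2684 0.1782] [222. 197.] [-0.096   0.0059]
top pack_nose 0.93 [ 0.3488 -0.2036  0.0245] [392. 249.] [-0.1294 -0.4889]
top pack_nose 0.58 [0.5502 0.2561 0.178 ] [226. 179.] [-0.0455  0.0058]
scene pack_center 0.79 [0.5038 0.2632 0.1727] [417. 164.] [-0.0922  0.0015]
scene pack_center 0.5 [0.5458 0.2527 0.1752] [416. 177.] [-0.049   0.0014]
scene pack_nose 0.91 [0.5416 0.2546 0.178 ] [416. 175.] [-0.0534  0.0023]
scene pack_nose 0.86 [ 0.3517 -0.2067  0.0264] [252. 161.] [-0.1258 -0.4913]
```

View pics/c6.png

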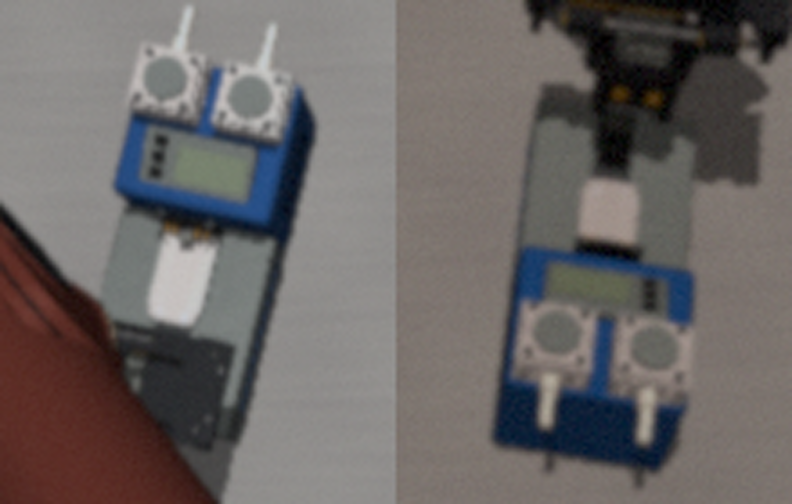

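{"method": "servo_tool", "body": {
  "claw": [0.2,0.2,0.2,0.2,0.2,0.2],
  "slide": [
    [1,1,5],
    [3,2.5,15],
    [3.5,2.5,30],
    [3.5,2.5,40],
    [3.5,2.5,45],
    [3.5,2.5,45]
  ],
  "turn": [0.004,0.004,0.004,0.004,0.004,0.004]
}}

```text
t: 10.38
tool_pos: [0.5059, 0.2614, 0.1271]
orientation: [3.117, -0.386, -0.016]
wrist_force: [-0.9, 0.5, -2.8]
opening: 0.687
```

```bash
python3 - <<'E'
from h import *
go([*F(PU,-.09),.1],PU[2])
s=state();Rt=R.from_rotvec(s["orientation"]).as_matrix();print(Rt[:,2],L(PU,s["tool_pos"]))
E
```

```text
t 10.38 slide [ 0.   0.2 27.1] turn -0.001 | pos [0.5059 0.2614 0.1271] heading -0.2461 tilt 0.57 F [-0.8776  0.465  -2.7947] j7 -2.52 open 0.687
[-0.0099  0.0007 -1.    ] [-0.0898  0.0003]
```

{"method": "servo_tool", "body": {
  "claw": [0.2,0.2,0.2,0.2,0.2],
  "slide": [
    [0,0,6],
    [0,0,12],
    [0,0,18],
    [0,0,23],
    [0,0,23]
  ],
  "turn": [0,0,0,0,0]
}}

```text
t: 10.8
tool_pos: [0.5054, 0.2613, 0.1031]
orientation: [3.117, -0.385, -0.017]
wrist_force: [-0.4, -0.0, -0.9]
opening: 0.69
```

{"method": "servo_tool", "body": {
  "claw": [0.2,0.2,0.2,0.2],
  "slide": [
    [0,0,1],
    [0,0,2],
    [0,0,3],
    [0,0,3]
  ],
  "turn": [0,0,0,0]
}}

```text
t: 11.13
tool_pos: [0.5055, 0.2614, 0.1003]
orientation: [3.117, -0.385, -0.016]
wrist_force: [-0.3, 0.7, 0.1]
opening: 0.689
```

```bash
python3 - <<'E'
from h import *
go([*F(PU,-.09),.1],PU[2])
E
```

```text
t 11.13 slide [0.1 0.2 0.3] turn -0.001 | pos [0.5055 0.2614 0.1003] heading -0.246 tilt 0.58 F [-0.316   0.7378  0.0636] j7 -2.53 open 0.689
```

{"method": "servo_tool", "body": {
  "claw": [0.2,0.2,0.2],
  "slide": [
    [0,0,0.4],
    [0,0,0.7],
    [0,0,0.7]
  ],
  "turn": [0,0,0]
}}

```text
t: 11.38
tool_pos: [0.5056, 0.2614, 0.0998]
orientation: [3.117, -0.385, -0.016]
wrist_force: [-2.5, -0.6, 1.3]
opening: 0.691
```

```bash
python3 - <<'E'
from h import *
go([*F(PU,-.07),state()["tool_pos"][2]],PU[2])
print(state()["ft_torque"])
im=capture("scene");cv2.imwrite("pics/s7.png",cv2.resize(im[150:290,350:470,::-1],None,fx=4.2,fy=4.2,interpolation=cv2.INTER_CUBIC))
E
```

```text
t 11.38 slide [20.1  0.1 -0.2] turn -0.001 | pos [0.5056 0.2614 0.0998] heading -0.2461 tilt 0.58 F [-2.4677 -0.6177  1.2753] j7 -2.53 open 0.691
[-0.07    0.1257 -0.0288]
```

View pics/s7.png

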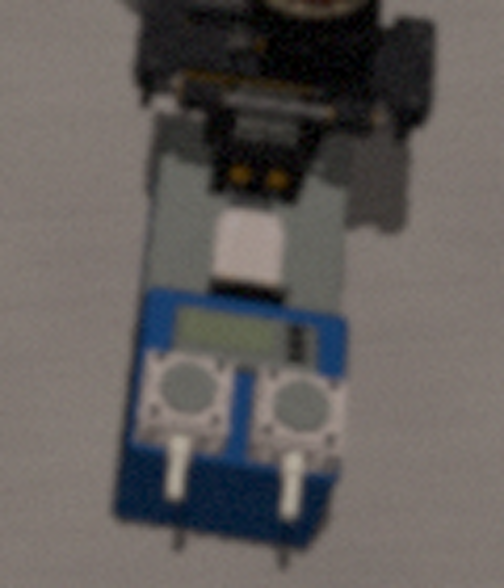

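{"method": "servo_tool", "body": {
  "claw": [0.2,0.2,0.2,0.2,0.2,0.2,0.2,0.2],
  "slide": [
    [3,0,0],
    [6,0,-0.1],
    [9,0,-0.2],
    [12,0,-0.3],
    [15,0,-0.3],
    [18,0,-0.4],
    [20,0,-0.4],
    [20,0,-0.4]
  ],
  "turn": [0,0,0,0,0,0,0,0]
}}

```text
t: 12.1
tool_pos: [0.5256, 0.2563, 0.1]
orientation: [3.117, -0.386, -0.015]
wrist_force: [0.8, -0.0, -0.9]
opening: 0.686
```

```bash
python3 - <<'E'
from h import *
s=state();print(L(PU,s["tool_pos"]),s["ft_torque"])
go([*F(PU,-.05),s["tool_pos"][2]],PU[2])
E
```

```text
[-0.0694  0.0001] [ 0.008  -0.2774  0.0137]
t 12.1 slide [19.4  0.  -0.2] turn -0.002 | pos [0.5256 0.2563 0.1   ] heading -0.2466 tilt 0.56 F [ 0.7993 -0.0233 -0.8907] j7 -2.51 open 0.686
```

{"method": "servo_tool", "body": {
  "claw": [0.2,0.2,0.2,0.2,0.2],
  "slide": [
    [2,0,0],
    [4,0,0],
    [6,0,0],
    [8,0,-0.1],
    [8,0,-0.1]
  ],
  "turn": [0,0,0,0,0]
}}

```text
t: 12.52
tool_pos: [0.5339, 0.2541, 0.1]
orientation: [3.117, -0.387, -0.015]
wrist_force: [0.7, -0.8, -1.3]
opening: 0.686
```

{"method": "servo_tool", "body": {
  "claw": [0.2,0.2,0.2,0.2,0.2],
  "slide": [
    [2,0,0],
    [4,0,0],
    [6,0,0],
    [8,0,-0.1],
    [8,0,-0.1]
  ],
  "turn": [0,0,0,0,0]
}}

```text
t: 12.93
tool_pos: [0.5421, 0.2519, 0.1]
orientation: [3.117, -0.387, -0.014]
wrist_force: [0.9, -0.9, -0.6]
opening: 0.689
```

```bash
python3 - <<'E'
from h import *
s=state();print(L(PU,s["tool_pos"]),s["ft_torque"])
go([*F(PU,-.02),s["tool_pos"][2]],PU[2])
im=capture("scene");cv2.imwrite("pics/s8.png",cv2.resize(im[150:290,350:470,::-1],None,fx=4.2,fy=4.2,interpolation=cv2.INTER_CUBIC))
E
```

```text
[-0.0523 -0.0002] [-0.0846 -0.1891  0.0106]
t 12.93 slide [32.3 -0.2 -0.3] turn -0.002 | pos [0.5421 0.2519 0.1   ] heading -0.2474 tilt 0.52 F [ 0.9408 -0.9291 -0.5609] j7 -2.5 open 0.689
```

View pics/s8.png

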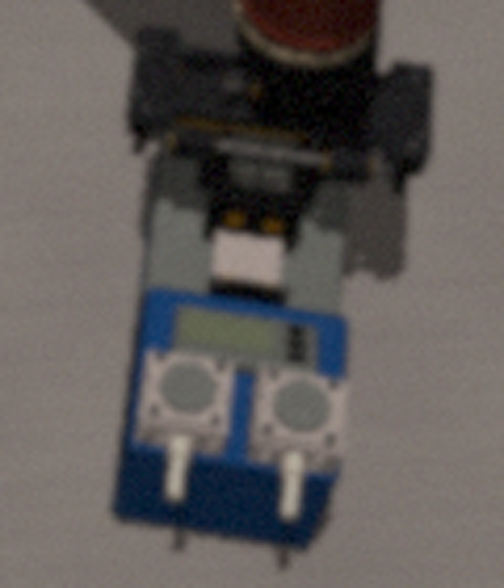

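{"method": "servo_tool", "body": {
  "claw": [0.2,0.2,0.2,0.2,0.2,0.2,0.2],
  "slide": [
    [3,0,0],
    [6,0,0],
    [9,0,-0.1],
    [12,0,-0.1],
    [15,0,-0.2],
    [18,0,-0.2],
    [18,0,-0.2]
  ],
  "turn": [0,0,0,0,0,0,0]
}}

```text
t: 13.57
tool_pos: [0.5604, 0.2472, 0.1]
orientation: [3.117, -0.388, -0.013]
wrist_force: [0.7, -0.6, -0.3]
opening: 0.687
```

{"method": "servo_tool", "body": {
  "claw": [0.2,0.2,0.2,0.2,0.2,0.2],
  "slide": [
    [2,0,0],
    [4,0,0],
    [6,0,0],
    [8,0,0],
    [10,0,-0.1],
    [10,0,-0.1]
  ],
  "turn": [0,0,0,0,0,0]
}}

```text
t: 14.07
tool_pos: [0.5705, 0.2445, 0.1]
orientation: [3.117, -0.389, -0.013]
wrist_force: [0.4, 0.3, -1.4]
opening: 0.688
```

```bash
python3 - <<'E'
from h import *
s=state();print(L(PU,s["tool_pos"]),s["ft_torque"])
go([*F(PU,0),s["tool_pos"][2]],PU[2])
E
```

```text
[-0.023  -0.0004] [-0.0117 -0.147   0.001 ]
t 14.07 slide [23.  -0.5 -0.2] turn -0.003 | pos [0.5705 0.2445 0.1   ] heading -0.2483 tilt 0.47 F [ 0.3578  0.2598 -1.3635] j7 -2.47 open 0.688
```

{"method": "servo_tool", "body": {
  "claw": [0.2,0.2,0.2,0.2,0.2],
  "slide": [
    [2,0,0],
    [4,0,0],
    [6,0,0],
    [8,0,0],
    [8,0,-0.1]
  ],
  "turn": [0,0,0,0,0]
}}

```text
t: 14.48
tool_pos: [0.5786, 0.2424, 0.1]
orientation: [3.117, -0.39, -0.013]
wrist_force: [0.0, -0.1, -2.6]
opening: 0.685
```

{"method": "servo_tool", "body": {
  "claw": [0.2,0.2,0.2],
  "slide": [
    [1,0,0],
    [2,0,0],
    [3,0,0]
  ],
  "turn": [0,0,0]
}}

```text
t: 14.73
tool_pos: [0.5813, 0.2418, 0.0999]
orientation: [3.117, -0.389, -0.014]
wrist_force: [-2.1, 1.2, -1.0]
opening: 0.691
```

{"method": "servo_tool", "body": {
  "claw": [0.2,0.2,0.2],
  "slide": [
    [1,0,0],
    [2,0,0],
    [2,0,0]
  ],
  "turn": [0,0,0]
}}

```text
t: 14.98
tool_pos: [0.5823, 0.2416, 0.0999]
orientation: [3.117, -0.388, -0.017]
wrist_force: [-7.3, 0.7, 2.6]
opening: 0.689
```

{"method": "servo_tool", "body": {
  "claw": [0.2,0.2,0.2],
  "slide": [
    [0.5,0,0],
    [1,0,0],
    [1.5,0,0]
  ],
  "turn": [0,0,0]
}}

```text
t: 15.23
tool_pos: [0.5823, 0.2416, 0.0998]
orientation: [3.116, -0.387, -0.02]
wrist_force: [-10.5, -0.8, 4.8]
opening: 0.689
```

```bash
python3 - <<'E'
from h import *
s=state();print(L(PU,s["tool_pos"]),s["ft_torque"])
go([*F(PU,0),s["tool_pos"][2]],PU[2])
im=capture("scene");cv2.imwrite("pics/s9.png",cv2.resize(im[150:290,350:470,::-1],None,fx=4.2,fy=4.2,interpolation=cv2.INTER_CUBIC))
for th in("pack_center","pack_nose","pump_seat"):
    for d in landmark_of(th,"scene")[:3]:
        w=W("scene",d["centre"]);print(th,round(d["p"],2),w,L(PU,w))
E
```

```text
[-0.0108 -0.0004] [ 0.1568  2.1662 -0.0809]
t 15.23 slide [10.8 -0.5 -0.1] turn -0.002 | pos [0.5823 0.2416 0.0998] heading -0.2472 tilt 0.75 F [-10.5243  -0.848    4.8142] j7 -2.46 open 0.689
pack_center 0.81 [0.5774 0.2413 0.0998] [-0.0155 -0.002 ]
pack_center 0.59 [ 0.3386 -0.2457  0.0207] [-0.1291 -0.5323]
pack_nose 0.85 [ 0.3558 -0.2013  0.0251] [-0.1231 -0.4851]
pack_nose 0.66 [0.6219 0.2279 0.1055] [ 0.031  -0.0041]
pump_seat 0.78 [0.5926 0.2408 0.073 ] [-0.0006  0.0013]
```

View pics/s9.png

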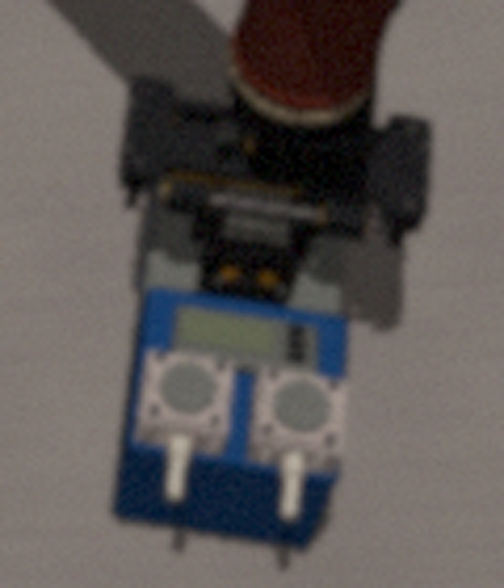

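{"method": "servo_tool", "body": {
  "claw": [0.2,0.2,0.2],
  "slide": [
    [0,0,-0.4],
    [0.5,0,-0.8],
    [1,0,-0.8]
  ],
  "turn": [0,0,0]
}}

```text
t: 15.68
tool_pos: [0.5823, 0.2416, 0.1]
orientation: [3.116, -0.386, -0.024]
wrist_force: [-7.3, 1.0, -2.9]
opening: 0.69
```

{"method": "servo_tool", "body": {
  "claw": [0.2,0.2,0.2],
  "slide": [
    [0.5,0,0],
    [1,0,0],
    [1.5,0,0]
  ],
  "turn": [0,0,0]
}}

```text
t: 15.93
tool_pos: [0.5824, 0.2416, 0.1]
orientation: [3.115, -0.385, -0.028]
wrist_force: [-10.4, 0.3, 3.7]
opening: 0.691
```

```bash
python3 - <<'E'
from h import *
s=state();print(L(PU,s["tool_pos"]),s["ft_torque"])
go([*F(PU,0),s["tool_pos"][2]],PU[2])
E
```

```text
[-0.0108 -0.0004] [ 0.3208  2.1004 -0.1364]
t 15.93 slide [10.8 -0.4 -0.2] turn -0.001 | pos [0.5824 0.2416 0.1   ] heading -0.2463 tilt 1.02 F [-10.3564   0.3036   3.6644] j7 -2.46 open 0.691
```

{"method": "servo_tool", "body": {
  "claw": [0.2,0.2,0.2,0.2,0.2],
  "slide": [
    [0,0,-0.6],
    [0.7,0,-0.9],
    [1.3,0,-1.1],
    [1.9,0,-1.3],
    [1.9,0,-1.3]
  ],
  "turn": [0,0,0,0,0]
}}

```text
t: 16.35
tool_pos: [0.5823, 0.2416, 0.1]
orientation: [3.115, -0.384, -0.034]
wrist_force: [-7.3, 2.2, -7.3]
opening: 0.689
```

```bash
python3 - <<'E'
from h import *
s=state();print(L(PU,s["tool_pos"]),s["ft_torque"],R.from_rotvec(s["orientation"]).as_matrix()[:,2])
go([*F(PU,0),s["tool_pos"][2]],PU[2])
E
```

```text
[-0.0108 -0.0004] [ 0.8615  1.2697 -0.1964] [-0.0218 -0.0003 -0.9998]
t 16.35 slide [10.8 -0.4 -0.2] turn -0.0 | pos [0.5823 0.2416 0.1   ] heading -0.2454 tilt 1.25 F [-7.3361  2.2309 -7.3482] j7 -2.45 open 0.689
```

{"method": "servo_tool", "body": {
  "claw": [0.2,0.2,0.5,0.8,0.9,0.9],
  "slide": [
    [0,0,0],
    [0,0,0],
    [0,0,0],
    [0,0,0],
    [0,0,0],
    [0,0,0]
  ],
  "turn": [0,0,0,0,0,0]
}}

```text
t: 16.85
tool_pos: [0.5832, 0.2414, 0.1007]
orientation: [3.115, -0.385, -0.031]
wrist_force: [0.3, -0.0, -1.4]
opening: 0.891
```

{"method": "servo_tool", "body": {
  "claw": [0.9,0.9,0.9,0.9,0.9,0.9,0.9,0.9],
  "slide": [
    [0,0,-20],
    [0,0,-50],
    [-20,0,-80],
    [-60,0,-100],
    [-95,0,-100],
    [-95,40,-100],
    [-95,70,-100],
    [-95,70,-100]
  ],
  "turn": [0,0,0,0,0,0,0,0]
}}

```text
t: 17.52
tool_pos: [0.4758, 0.191, 0.2034]
orientation: [3.111, -0.392, -0.028]
wrist_force: [1.7, -0.3, 0.0]
opening: 0.95
```

```bash
python3 - <<'E'
from h import *
go([*F(PU,0),.1],PU[2])
for n in("top","scene"):
    im=capture(n);cv2.imwrite(f"pics/{n}10.png",im[:,:,::-1])
    for th in("pack_center","pack_nose"):
        for d in landmark_of(th,n)[:3]:
            w=W(n,d["centre"]);print(n,th,round(d["p"],2),w,PX(n,w).round(0),L(PU,w))
a=cv2.imread("pics/top10.png")[90:230,190:300];b=cv2.imread("pics/scene10.png")[150:290,350:460]
cv2.imwrite("pics/c10.png",cv2.resize(np.hstack([a,b]),None,fx=3.6,fy=3.6,interpolation=cv2.INTER_CUBIC))
E
```

```text
t 17.52 slide [103.3 -76.7 101. ] turn -0.006 | pos [0.4758 0.191  0.2034] heading -0.2505 tilt 1.09 F [ 1.7403 -0.3355  0.0477] j7 -2.34 open 0.95
top pack_center 0.68 [0.5794 0.2448 0.1051] [236. 172.] [-0.0144  0.0019]
top pack_center 0.55 [ 0.3388 -0.2482  0.028 ] [408. 253.] [-0.1282 -0.5347]
top pack_nose 0.62 [0.6264 0.2293 0.1063] [242. 156.] [ 0.035  -0.0017]
top pack_nose 0.56 [ 0.3485 -0.2036  0.0273] [392. 250.] [-0.1296 -0.4891]
scene pack_center 0.64 [ 0.3402 -0.2452  0.0201] [241. 160.] [-0.1276 -0.5315]
scene pack_nose 0.72 [0.6232 0.2328 0.102 ] [409. 215.] [0.031  0.0009]
scene pack_nose 0.57 [ 0.3516 -0.202   0.0236] [254. 162.] [-0.1271 -0.4868]
```

View pics/c10.png

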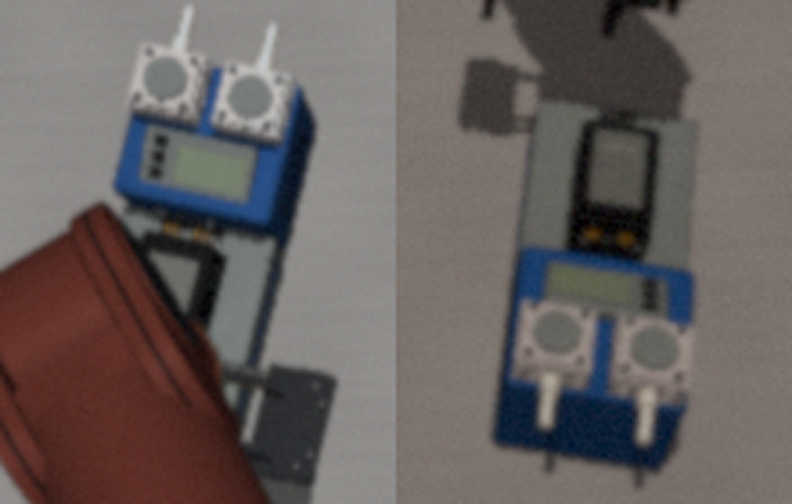

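```bash
python3 - <<'E'
from h import *
n="scene";o=[]
for f,zz,O in(("scene10",.125,PU),("scene0",.095,CH)):
    im=cv2.imread(f"pics/{f}.png");s=.25e-3;src=[];dst=[]
    for x,y in((.06,.05),(.06,-.05),(-.08,-.05),(-.08,.05)):
        src.append(PX(n,(*F(O,x,y),zz)));dst.append(((.05-y)/s,(.06-x)/s))
    r=cv2.warpPerspective(im,cv2.getPerspectiveTransform(np.float32(src),np.float32(dst)),(400,560),flags=cv2.INTER_CUBIC)
    for k in range(-80,61,20): cv2.putText(r,str(k),(0,int((60-k)*4)+4),0,.4,(0,255,255));cv2.line(r,(28,(60-k)*4),(45,(60-k)*4),(0,255,255))
    o.append(r)
cv2.imwrite("pics/r10.png",np.hstack(o))
E
```

```text
(no output)
```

View pics/r10.png

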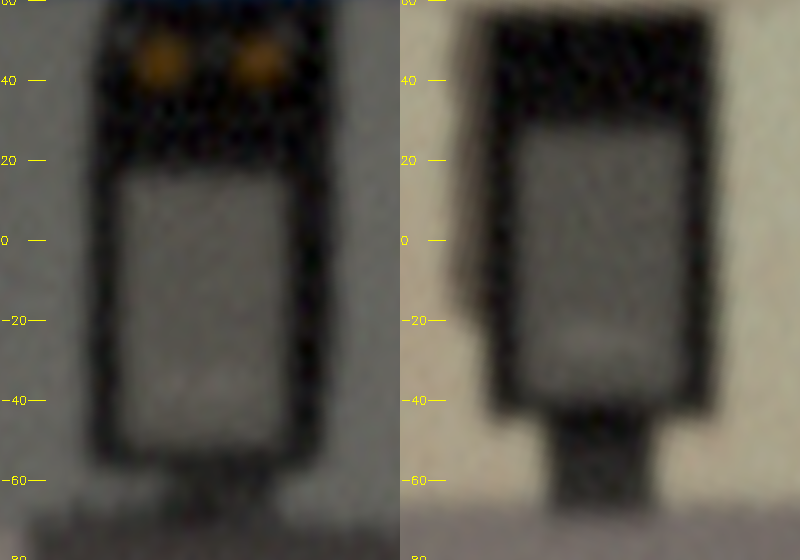

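{"method": "servo_tool", "body": {
  "claw": [-1,-1],
  "slide": [
    [0,0,-30],
    [0,0,-60]
  ],
  "turn": [0,0],
  "grip_force": 20
}}

```text
t: 17.98
tool_pos: [0.4764, 0.1983, 0.2621]
orientation: [3.115, -0.38, -0.038]
wrist_force: [0.8, 1.5, 0.3]
opening: 0.869
```

```bash
python3 - <<'E'
from h import *
s=state();Rt=R.from_rotvec(s["orientation"]).as_matrix();z=Rt[:,2];c,q=np.cos(PU[2]),np.sin(PU[2]);print("tilt along/lat",c*z[0]+q*z[1],-q*z[0]+c*z[1])
go([*F(PU,-.075),.16],PU[2])
E
```

```text
tilt along/lat -0.02353662768565626 -0.0057118712073514375
t 17.98 slide [ 30.6 -68.7 101.1] turn 0.002 | pos [0.4764 0.1983 0.2621] heading -0.2429 tilt 1.39 F [0.8291 1.5154 0.2611] j7 -2.33 open 0.869
```

{"method": "servo_tool", "body": {
  "claw": [-1,-1],
  "slide": [
    [15,-34,30],
    [31,-69,60]
  ],
  "turn": [0,0]
}}

```text
t: 18.15
tool_pos: [0.518, 0.2509, 0.2131]
orientation: [-3.118, 0.383, 0.025]
wrist_force: [0.7, -0.6, 0.0]
opening: 0.732
```

```bash
cat >> h.py <<'E'
def tilt(O=None):
    O=PU if O is None else O
    s=state();z=R.from_rotvec(s["orientation"]).as_matrix()[:,2];c,q=np.cos(O[2]),np.sin(O[2]);print("tilt along/lat",round(c*z[0]+q*z[1],4),round(-q*z[0]+c*z[1],4),"L",L(O,s["tool_pos"]),"vel",s["joint_velocities"])
E
python3 - <<'E'
from h import *
tilt()
go([*F(PU,-.075),.16],PU[2])
E
```

```text
tilt along/lat -0.0162 -0.0015 L [-0.0754 -0.007 ] vel [-0.5369  1.0469 -0.0674 -0.3444  0.5806 -0.4436 -0.7005]
t 18.15 slide [ 1.3 -7.1 53.1] turn 0.0 | pos [0.518  0.2509 0.2131] heading -0.2448 tilt 0.93 F [ 0.7477 -0.6129  0.0445] j7 -2.45 open 0.732
```

{"method": "servo_tool", "body": {
  "claw": [-1],
  "slide": [
    [1,-7,40]
  ],
  "turn": [0]
}}

```text
t: 18.23
tool_pos: [0.5232, 0.2626, 0.1744]
orientation: [-3.113, 0.38, 0.018]
wrist_force: [0.3, -0.3, -0.7]
opening: 0.654
```

```bash
python3 - <<'E'
from h import *
tilt()
go([*F(PU,-.08),.14],PU[2])
E
```

```text
tilt along/lat -0.0124 0.0044 L [-0.0733  0.0055] vel [-0.197   0.46    0.0556  0.4979  0.3113 -0.9108 -0.3168]
t 18.23 slide [-6.3  5.7 34.5] turn 0.002 | pos [0.5232 0.2626 0.1744] heading -0.2428 tilt 0.75 F [ 0.3001 -0.3168 -0.7105] j7 -2.48 open 0.654
```

{"method": "servo_tool", "body": {
  "claw": [-1,-1,-1,-1,-1],
  "slide": [
    [-6,6,-20],
    [-6,6,-50],
    [-6,6,-55],
    [-6,6,-55],
    [-6,6,-55]
  ],
  "turn": [0,0,0,0,0]
}}

```text
t: 18.65
tool_pos: [0.5167, 0.2584, 0.2293]
orientation: [-3.112, 0.379, 0.018]
wrist_force: [-0.3, -0.9, -1.2]
opening: 0.274
```

{"method": "servo_tool", "body": {
  "claw": [-1,-1],
  "slide": [
    [0,0,35],
    [0,0,70]
  ],
  "turn": [0,0]
}}

```text
t: 18.82
tool_pos: [0.5167, 0.2598, 0.1592]
orientation: [-3.11, 0.378, 0.013]
wrist_force: [0.2, -0.5, -1.7]
opening: 0.123
```

```bash
python3 - <<'E'
from h import *
tilt()
go([*F(PU,-.08),.14],PU[2])
E
```

```text
tilt along/lat -0.0095 0.0071 L [-0.0788  0.0013] vel [-0.081   0.3784  0.0642  0.5481  0.2414 -0.7989 -0.1872]
t 18.82 slide [-1.   1.4 19.2] turn 0.003 | pos [0.5167 0.2598 0.1592] heading -0.242 tilt 0.68 F [ 0.1658 -0.4734 -1.7107] j7 -2.48 open 0.123
```

{"method": "servo_tool", "body": {
  "claw": [-1,-1,-1,-1,-1,-1],
  "slide": [
    [-1,1,0],
    [-1,1,0],
    [-1,1,15],
    [-1,1,30],
    [1,1,45],
    [1,1,45]
  ],
  "turn": [0,0,0,0,0,0]
}}

```text
t: 19.32
tool_pos: [0.5169, 0.2585, 0.1136]
orientation: [-3.111, 0.379, 0.015]
wrist_force: [-0.6, 0.2, -0.8]
opening: 0.006
```

```bash
python3 - <<'E'
from h import *
tilt()
go([*F(PU,-.071),.107],PU[2])
im=capture("scene");cv2.imwrite("pics/s11.png",cv2.resize(im[150:290,350:470,::-1],None,fx=4.2,fy=4.2,interpolation=cv2.INTER_CUBIC))
E
```

```text
tilt along/lat -0.0107 0.0061 L [-0.0783  0.0002] vel [ 0.0048 -0.0247 -0.0084 -0.0264 -0.0199  0.045   0.0113]
t 19.32 slide [7.4 0.2 6.5] turn 0.003 | pos [0.5169 0.2585 0.1136] heading -0.2422 tilt 0.71 F [-0.5966  0.2244 -0.7896] j7 -2.5 open 0.006
```

View pics/s11.png

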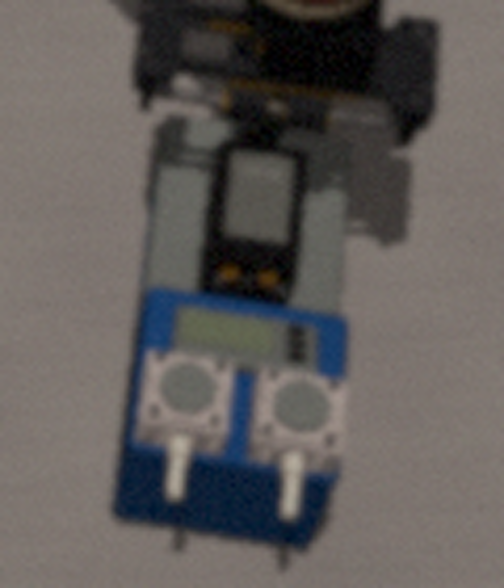

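{"method": "servo_tool", "body": {
  "claw": [-1,-1,-1,-1,-1,-1],
  "slide": [
    [0,0,3],
    [0,0,6],
    [2,0,6],
    [4,0,6],
    [6,0,6],
    [6,0,6]
  ],
  "turn": [0,0,0,0,0,0]
}}

```text
t: 19.87
tool_pos: [0.5236, 0.2575, 0.1092]
orientation: [-3.11, 0.379, 0.013]
wrist_force: [0.5, -0.4, -0.3]
opening: 0.004
```

{"method": "servo_tool", "body": {
  "claw": [-1,-1,-1,-1,-1],
  "slide": [
    [1,0,0],
    [2,0,0],
    [3,0,0],
    [4,0,0],
    [4,0,0]
  ],
  "turn": [0,0,0,0,0]
}}

```text
t: 20.28
tool_pos: [0.5261, 0.257, 0.1088]
orientation: [-3.111, 0.378, 0.017]
wrist_force: [-5.2, 0.5, 2.0]
opening: 0.003
```

```bash
python3 - <<'E'
from h import *
tilt();print(state()["wrist_force"])
E
```

```text
tilt along/lat -0.012 0.0065 L [-0.069   0.0009] vel [ 0.0004 -0.0013 -0.0004  0.0019  0.0026 -0.0003 -0.0017]
[-5.1787  0.5441  2.0113]
```

{"method": "servo_tool", "body": {
  "claw": [-1,-1,-1,-1],
  "slide": [
    [0.7,0,0],
    [1.3,0,0],
    [1.8,0,0],
    [1.8,0,0]
  ],
  "turn": [0,0,0,0]
}}

```text
t: 20.62
tool_pos: [0.5267, 0.2571, 0.1086]
orientation: [-3.111, 0.377, 0.021]
wrist_force: [-7.4, 0.7, 1.6]
opening: 0.006
```

```bash
python3 - <<'E'
from h import *
tilt();print(state()["wrist_force"])
E
```

```text
tilt along/lat -0.014 0.006 L [-0.0685  0.0011] vel [ 0.0007 -0.0023  0.0014  0.0014  0.002  -0.0004 -0.0029]
[-7.3797  0.6593  1.568 ]
```

{"method": "servo_tool", "body": {
  "claw": [-1,-1,-1,-1,-1],
  "slide": [
    [0.8,0,-0.2],
    [1.6,0,-0.3],
    [2.2,0,-0.4],
    [2.6,0,-0.4],
    [2.6,0,-0.4]
  ],
  "turn": [0,0,0,0,0]
}}

```text
t: 21.03
tool_pos: [0.5281, 0.2569, 0.1088]
orientation: [-3.111, 0.376, 0.024]
wrist_force: [-6.6, 0.1, 2.6]
opening: 0.005
```

```bash
python3 - <<'E'
from h import *
tilt();print(state()["wrist_force"])
E
```

```text
tilt along/lat -0.0161 0.0055 L [-0.0671  0.0013] vel [ 0.0004 -0.0022  0.      0.0017  0.0008 -0.0005 -0.0001]
[-6.6271  0.1333  2.5652]
```

{"method": "servo_tool", "body": {
  "claw": [-1,-1,-1,-1,-1],
  "slide": [
    [0.8,0,-0.2],
    [1.6,0,-0.3],
    [2.4,0,-0.4],
    [3,0,-0.4],
    [3,0,-0.4]
  ],
  "turn": [0,0,0,0,0]
}}

```text
t: 21.45
tool_pos: [0.5297, 0.2568, 0.109]
orientation: [-3.112, 0.374, 0.028]
wrist_force: [-7.5, 0.7, 2.0]
opening: 0.005
```

```bash
cat > v.py <<'E'
from h import *
import sys
tilt();print(state()["wrist_force"],state()["t"])
n="scene";im=capture(n)[:,:,::-1].copy();cv2.imwrite("pics/v_%s_raw.png"%sys.argv[1],im)
s=.25e-3;src=[];dst=[]
for x,y in((.06,.05),(.06,-.05),(-.08,-.05),(-.08,.05)):
    src.append(PX(n,(*F(PU,x,y),.125)));dst.append(((.05-y)/s,(.06-x)/s))
r=cv2.warpPerspective(im,cv2.getPerspectiveTransform(np.float32(src),np.float32(dst)),(400,560),flags=cv2.INTER_CUBIC)
for k in range(-80,61,20): cv2.putText(r,str(k),(0,int((60-k)*4)+4),0,.4,(0,255,255));cv2.line(r,(28,(60-k)*4),(45,(60-k)*4),(0,255,255))
cv2.imwrite("pics/v_%s.png"%sys.argv[1],r)
E
python3 v.py a
```

```text
tilt along/lat -0.0183 0.005 L [-0.0655  0.0016] vel [-0.0011 -0.0028  0.0015  0.0011 -0.     -0.0008 -0.0015]
[-7.4885  0.7282  2.007 ] 21.45
```

View pics/v_a.png

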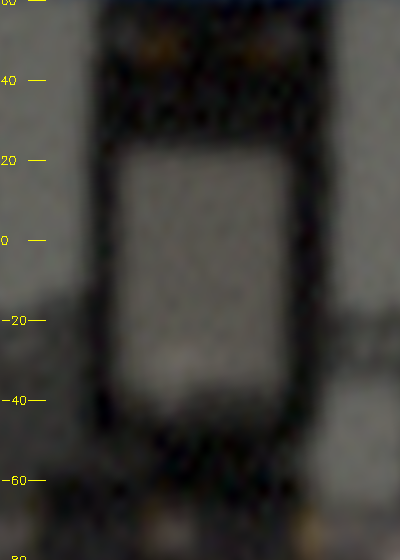

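{"method": "servo_tool", "body": {
  "claw": [-1,-1,-1,-1,-1],
  "slide": [
    [0.8,0,-0.2],
    [1.6,0,-0.3],
    [2.4,0,-0.4],
    [3,0,-0.4],
    [3,0,-0.4]
  ],
  "turn": [0,0,0,0,0]
}}

```text
t: 21.92
tool_pos: [0.5311, 0.2568, 0.1091]
orientation: [-3.112, 0.373, 0.032]
wrist_force: [-8.6, 1.0, 1.8]
opening: 0.006
```

```bash
python3 v.py b
```

```text
tilt along/lat -0.021 0.0043 L [-0.0642  0.0018] vel [-0.0011 -0.0003  0.0003  0.0008  0.0016 -0.0005  0.    ]
[-8.6231  0.9514  1.8367] 21.9167
```

View pics/v_b.png

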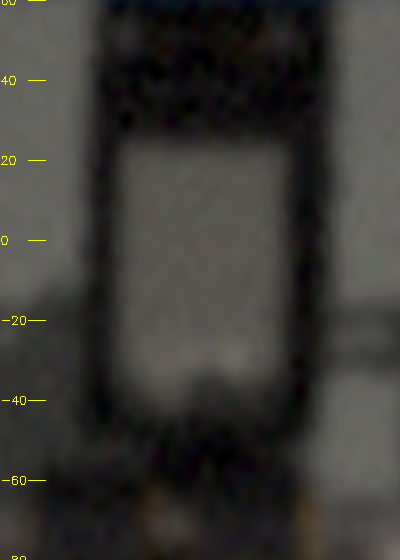

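{"method": "servo_tool", "body": {
  "claw": [-1,-1,-1,-1,-1],
  "slide": [
    [0.8,0.3,-0.2],
    [1.6,0.5,-0.3],
    [2.4,0.8,-0.4],
    [3,1,-0.4],
    [3,1,-0.4]
  ],
  "turn": [0,0,0,0,0]
}}

```text
t: 22.38
tool_pos: [0.5321, 0.256, 0.1091]
orientation: [-3.113, 0.371, 0.036]
wrist_force: [-10.0, 1.5, 3.6]
opening: 0.005
```

```bash
python3 v.py c
```

```text
tilt along/lat -0.0238 0.0039 L [-0.063   0.0013] vel [-0.0013 -0.0031 -0.0009  0.0014  0.0003 -0.      0.0001]
[-9.9882  1.4671  3.569 ] 22.3833
```

View pics/v_c.png

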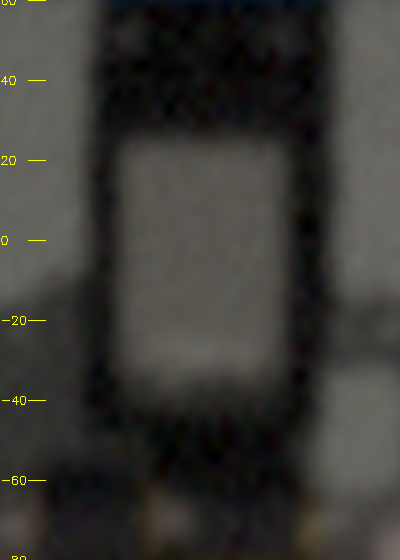

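{"method": "servo_tool", "body": {
  "claw": [-1,-1,-1,-1,-1,-1],
  "slide": [
    [0.8,0,-0.2],
    [1.6,0,-0.3],
    [2.4,0,-0.4],
    [3,0,-0.5],
    [3.3,0,-0.5],
    [3.3,0,-0.5]
  ],
  "turn": [0,0,0,0,0,0]
}}

```text
t: 22.93
tool_pos: [0.5332, 0.2559, 0.1091]
orientation: [-3.113, 0.369, 0.042]
wrist_force: [-10.9, 1.0, 2.8]
opening: 0.0
```

```bash
python3 v.py d
```

```text
tilt along/lat -0.0274 0.0028 L [-0.0619  0.0016] vel [-0.0007  0.0012 -0.0008  0.0003  0.0003 -0.0025 -0.0023]
[-10.8644   0.9959   2.8454] 22.9333
```

View pics/v_d.png

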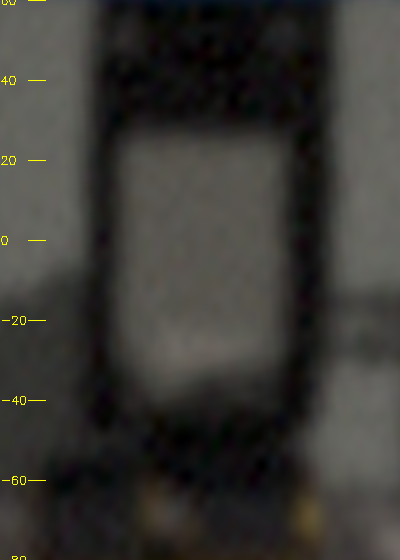

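{"method": "servo_tool", "body": {
  "claw": [-1,-1,-1,-1,-1,-1,-1,-1],
  "slide": [
    [-4,0,-1],
    [-10,0,-5],
    [-12,0,-40],
    [-12,0,-80],
    [-12,0,-120],
    [-12,0,-140],
    [-12,0,-140],
    [-12,0,-140]
  ],
  "turn": [0,0,0,0,0,0,0,0]
}}

```text
t: 23.65
tool_pos: [0.5262, 0.2577, 0.2514]
orientation: [-3.112, 0.369, 0.036]
wrist_force: [0.1, -0.4, -0.4]
opening: 0.002
```

{"method": "servo_tool", "body": {
  "claw": [-1,-1],
  "slide": [
    [0,0,41],
    [0,0,82]
  ],
  "turn": [0,0]
}}

```text
t: 23.82
tool_pos: [0.5257, 0.259, 0.17]
orientation: [-3.109, 0.37, 0.028]
wrist_force: [1.0, 0.1, -1.1]
opening: 0.004
```

```bash
python3 v.py e
```

```text
tilt along/lat -0.0189 0.0078 L [-0.0699  0.0027] vel [-0.0808  0.4079  0.0689  0.68    0.2492 -0.9379 -0.1934]
[ 1.0356  0.107  -1.126 ] 23.8167
```

View pics/v_e.png

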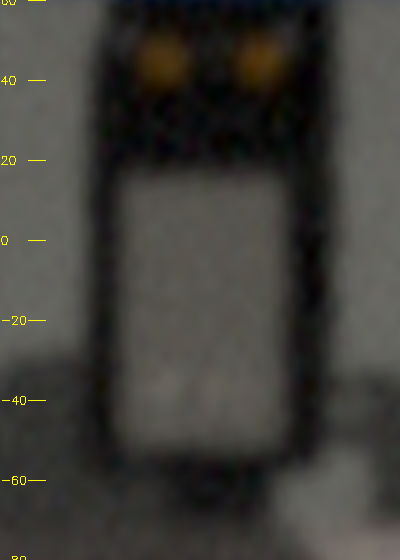

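{"method": "servo_tool", "body": {
  "claw": [-1,-1,-1,-1,-1,-1],
  "slide": [
    [-6,2,-20],
    [-8,2,-60],
    [-8,2,-85],
    [-8,2,-85],
    [-8,2,-85],
    [-8,2,-85]
  ],
  "turn": [0,0,0,0,0,0]
}}

```text
t: 24.37
tool_pos: [0.5151, 0.2556, 0.2468]
orientation: [-3.116, 0.37, 0.045]
wrist_force: [-0.8, -0.3, -0.3]
opening: 0.006
```

{"method": "servo_tool", "body": {
  "claw": [-1,-1],
  "slide": [
    [0,0,41],
    [0,0,82]
  ],
  "turn": [0,0]
}}

```text
t: 24.53
tool_pos: [0.5139, 0.2569, 0.1664]
orientation: [-3.114, 0.37, 0.038]
wrist_force: [1.0, 1.4, -1.6]
opening: 0.009
```

{"method": "servo_tool", "body": {
  "claw": [-1,-1,-1,-1,-1,-1],
  "slide": [
    [0,0,-20],
    [0,0,-60],
    [0,0,-85],
    [0,0,-85],
    [0,0,-85],
    [0,0,-85]
  ],
  "turn": [0,0,0,0,0,0]
}}

```text
t: 25.03
tool_pos: [0.5154, 0.2558, 0.2508]
orientation: [-3.115, 0.37, 0.04]
wrist_force: [0.4, -0.3, -1.0]
opening: 0.004
```

{"method": "servo_tool", "body": {
  "claw": [-1,-1],
  "slide": [
    [0,0,41],
    [0,0,82]
  ],
  "turn": [0,0]
}}

```text
t: 25.2
tool_pos: [0.5138, 0.2566, 0.1687]
orientation: [-3.113, 0.37, 0.036]
wrist_force: [1.0, 0.7, -1.4]
opening: 0.003
```

```bash
python3 -c "
from h import *
tilt();go([*F(PU,-.078),.108],PU[2])"
```

```text
tilt along/lat -0.0238 0.0031 L [-0.0809 -0.0025] vel [-0.0849  0.4084  0.0616  0.6782  0.2563 -0.9477 -0.2008]
t 25.2 slide [ 4.3 -2.2 60.6] turn 0.008 | pos [0.5138 0.2566 0.1687] heading -0.2368 tilt 1.37 F [ 0.9671  0.6773 -1.3942] j7 -2.47 open 0.003
```

{"method": "servo_tool", "body": {
  "claw": [-1,-1,-1,-1,-1,-1],
  "slide": [
    [4,-2,-30],
    [4,-2,-70],
    [4,-2,-105],
    [4,-2,-110],
    [4,-2,-110],
    [4,-2,-110]
  ],
  "turn": [0.008,0.008,0.008,0.008,0.008,0.008]
}}

```text
t: 25.7
tool_pos: [0.5202, 0.2563, 0.2773]
orientation: [-3.113, 0.383, 0.039]
wrist_force: [-0.4, -0.8, 0.2]
opening: 0.007
```

{"method": "servo_tool", "body": {
  "claw": [-1],
  "slide": [
    [0,0,41]
  ],
  "turn": [0]
}}

```text
t: 25.78
tool_pos: [0.5216, 0.2582, 0.2415]
orientation: [-3.109, 0.383, 0.027]
wrist_force: [1.1, 0.9, -0.1]
opening: 0.006
```

{"method": "servo_tool", "body": {
  "claw": [-1],
  "slide": [
    [0,0,41]
  ],
  "turn": [0]
}}

```text
t: 25.87
tool_pos: [0.5205, 0.2582, 0.1985]
orientation: [-3.109, 0.383, 0.027]
wrist_force: [0.6, 0.2, -1.5]
opening: 0.005
```

{"method": "servo_tool", "body": {
  "claw": [-1],
  "slide": [
    [0,0,30]
  ],
  "turn": [0]
}}

```text
t: 25.95
tool_pos: [0.5185, 0.2577, 0.1643]
orientation: [-3.111, 0.383, 0.032]
wrist_force: [0.4, 0.2, -1.0]
opening: 0.006
```

```bash
python3 -c "
from h import *
tilt();go([*F(PU,-.078),.108],PU[2])"
```

```text
tilt along/lat -0.021 0.0049 L [-0.0766 -0.0003] vel [-0.065   0.2986  0.0488  0.4794  0.1967 -0.6986 -0.1509]
t 25.95 slide [-0.2 -0.1 56.4] turn -0.0 | pos [0.5185 0.2577 0.1643] heading -0.2451 tilt 1.23 F [ 0.4157  0.1955 -0.9548] j7 -2.48 open 0.006
```

{"method": "servo_tool", "body": {
  "claw": [-1,-1,-1,-1,-1,-1,-1],
  "slide": [
    [0,0,-30],
    [0,0,-70],
    [0,0,-105],
    [0,0,-110],
    [0,0,-110],
    [0,0,-110],
    [0,0,-110]
  ],
  "turn": [0,0,0,0,0,0,0]
}}

```text
t: 26.53
tool_pos: [0.5196, 0.2559, 0.2717]
orientation: [-3.113, 0.383, 0.037]
wrist_force: [-0.7, 0.1, -1.3]
opening: 0.005
```

{"method": "servo_tool", "body": {
  "claw": [-1],
  "slide": [
    [0,0,41]
  ],
  "turn": [0]
}}

```text
t: 26.62
tool_pos: [0.5212, 0.2578, 0.2371]
orientation: [-3.108, 0.383, 0.026]
wrist_force: [2.7, 0.6, -0.5]
opening: 0.007
```

{"method": "servo_tool", "body": {
  "claw": [-1,-1,-1,-1],
  "slide": [
    [0,0,4],
    [0,0,4],
    [0,0,4],
    [0,0,4]
  ],
  "turn": [0,0,0,0]
}}

```text
t: 26.95
tool_pos: [0.5216, 0.2582, 0.2345]
orientation: [-3.107, 0.383, 0.024]
wrist_force: [-0.7, -0.2, -0.3]
opening: 0.007
```

{"method": "servo_tool", "body": {
  "claw": [-1],
  "slide": [
    [0,0,41]
  ],
  "turn": [0]
}}

```text
t: 27.03
tool_pos: [0.5253, 0.2613, 0.2015]
orientation: [-3.101, 0.383, 0.006]
wrist_force: [1.7, 1.4, 0.4]
opening: 0.008
```

{"method": "servo_tool", "body": {
  "claw": [-1,-1,-1,-1],
  "slide": [
    [0,0,4],
    [0,0,4],
    [0,0,4],
    [0,0,4]
  ],
  "turn": [0,0,0,0]
}}

```text
t: 27.37
tool_pos: [0.5261, 0.262, 0.1998]
orientation: [-3.099, 0.382, 0.002]
wrist_force: [0.1, -0.2, -0.2]
opening: 0.002
```

```bash
python3 -c "
from h import *
tilt();go([*F(PU,-.078),.108],PU[2])"
```

```text
tilt along/lat -0.0037 0.0187 L [-0.0703  0.0057] vel [ 0.0018  0.0001  0.0006  0.0072  0.0021 -0.007  -0.0016]
t 27.37 slide [-7.4  7.4 91.7] turn -0.0 | pos [0.5261 0.262  0.1998] heading -0.2455 tilt 1.09 F [ 0.0559 -0.186  -0.1979] j7 -2.47 open 0.002
```

{"method": "servo_tool", "body": {
  "claw": [-1,-1,-1,-1,-1,-1,-1,-1],
  "slide": [
    [-9,7,10],
    [-9,7,30],
    [-9,7,50],
    [-9,7,70],
    [-9,7,85],
    [-9,7,91],
    [-9,7,91],
    [-9,7,91]
  ],
  "turn": [0,0,0,0,0,0,0,0]
}}

```text
t: 28.03
tool_pos: [0.5164, 0.2595, 0.1101]
orientation: [-3.098, 0.382, 0.0]
wrist_force: [0.3, 0.2, -0.4]
opening: 0.007
```

```bash
python3 -c "
from h import *
tilt();go([*F(PU,-.0705),.107],PU[2]);print(state()['t'])"
```

```text
tilt along/lat -0.0027 0.0195 L [-0.0791  0.001 ] vel [ 0.0027 -0.0123 -0.0045 -0.0099  0.0002 -0.0012 -0.0004]
t 28.03 slide [8.6 1.  3. ] turn -0.001 | pos [0.5164 0.2595 0.1101] heading -0.2455 tilt 1.13 F [ 0.2622  0.1678 -0.3698] j7 -2.51 open 0.007
28.0333
```

{"method": "servo_tool", "body": {
  "claw": [-1,-1,-1,-1,-1,-1,-1,-1],
  "slide": [
    [3,1,1],
    [6,1,2],
    [9,1,2],
    [12,1,2],
    [15,1,2],
    [17,1,2],
    [18,1,2],
    [18,1,2]
  ],
  "turn": [0,0,0,0,0,0,0,0]
}}

```text
t: 28.7
tool_pos: [0.532, 0.2552, 0.1081]
orientation: [-3.099, 0.381, 0.006]
wrist_force: [-8.6, 0.5, 3.8]
opening: 0.005
```

```bash
python3 v.py f
```

```text
tilt along/lat -0.0059 0.019 L [-0.0629  0.0005] vel [ 0.001  -0.0015 -0.0006  0.0027  0.0001 -0.0022 -0.0013]
[-8.6327  0.55    3.8307] 28.7
```

View pics/v_f.png

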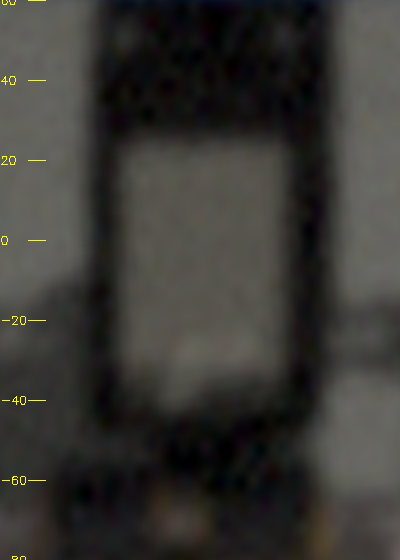

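{"method": "servo_tool", "body": {
  "claw": [-1,-1,-1,-1,-1,-1],
  "slide": [
    [0.8,0,-0.3],
    [1.6,0,-0.5],
    [2.4,0,-0.6],
    [3,0,-0.6],
    [3.5,0,-0.6],
    [3.5,0,-0.6]
  ],
  "turn": [0,0,0,0,0,0]
}}

```text
t: 29.25
tool_pos: [0.5338, 0.2549, 0.1084]
orientation: [-3.099, 0.379, 0.01]
wrist_force: [-7.9, 0.7, 1.7]
opening: 0.007
```

```bash
python3 v.py g
```

```text
tilt along/lat -0.0088 0.0183 L [-0.0611  0.0007] vel [-0.0011 -0.0002  0.0011  0.002  -0.0005 -0.0027 -0.0009]
[-7.862   0.7172  1.6747] 29.25
```

View pics/v_g.png

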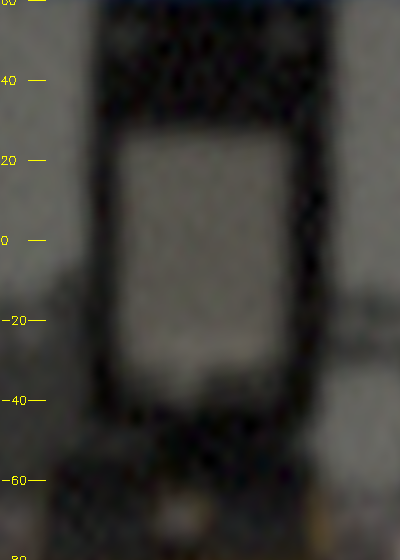

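Moving at about 8 N and now roughly 10 mm in (label edge at +28); I continue.

{"method": "servo_tool", "body": {
  "claw": [-1,-1,-1,-1,-1,-1],
  "slide": [
    [0.8,0,-0.3],
    [1.6,0,-0.4],
    [2.4,0,-0.5],
    [3,0,-0.5],
    [3.5,0,-0.5],
    [3.5,0,-0.5]
  ],
  "turn": [0,0,0,0,0,0]
}}

```text
t: 29.8
tool_pos: [0.5353, 0.2547, 0.1085]
orientation: [-3.1, 0.378, 0.016]
wrist_force: [-9.5, 2.0, 2.0]
opening: 0.006
```

```bash
python3 v.py h
```

```text
tilt along/lat -0.0123 0.0172 L [-0.0596  0.0008] vel [-0.0003 -0.0001  0.0006  0.001   0.0026 -0.0028 -0.0005]
[-9.5222  2.0259  2.0459] 29.8
```

View pics/v_h.png

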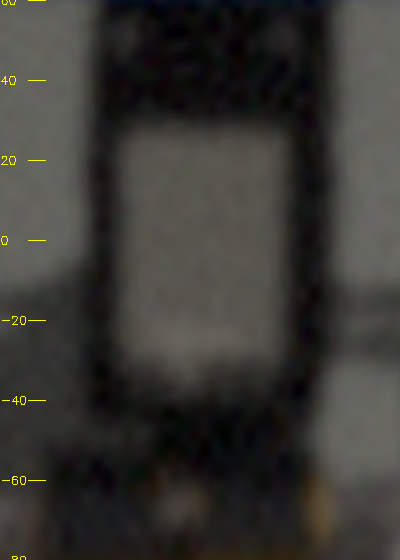

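{"method": "servo_tool", "body": {
  "claw": [-1,-1,-1,-1,-1,-1],
  "slide": [
    [0.8,0,-0.3],
    [1.6,0,-0.4],
    [2.4,0,-0.5],
    [3,0,-0.5],
    [3.5,0,-0.5],
    [3.5,0,-0.5]
  ],
  "turn": [0,0,0,0,0,0]
}}

```text
t: 30.35
tool_pos: [0.5353, 0.2547, 0.1082]
orientation: [-3.102, 0.375, 0.025]
wrist_force: [-15.2, 0.8, 4.4]
opening: 0.005
```

```bash
python3 v.py i
```

```text
tilt along/lat -0.0183 0.0149 L [-0.0596  0.0008] vel [ 0.0003 -0.0011 -0.0006 -0.0007  0.0023 -0.0008 -0.    ]
[-15.245    0.809    4.4476] 30.35
```

View pics/v_i.png

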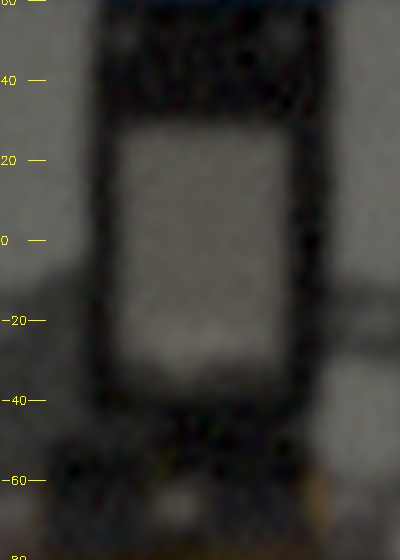

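The pack did not move at all at 15 N, so it is on the contact block. I back off to see whether the catch holds it.

{"method": "servo_tool", "body": {
  "claw": [-1,-1,-1,-1,-1,-1,-1,-1],
  "slide": [
    [-4,0,-1],
    [-10,0,-5],
    [-14,0,-30],
    [-20,0,-65],
    [-40,0,-100],
    [-80,20,-120],
    [-80,60,-130],
    [-80,80,-130]
  ],
  "turn": [0,0,0,0,0,0,0,0]
}}

```text
t: 31.07
tool_pos: [0.4398, 0.1933, 0.242]
orientation: [-3.101, 0.371, 0.016]
wrist_force: [2.0, -0.2, 0.1]
opening: 0.007
```

```bash
python3 v.py j; python3 - <<'E'
import cv2,numpy as np
a=cv2.imread("pics/v_j.png");b=cv2.imread("pics/v_j_raw.png");
c=cv2.resize(b[170:290,370:450],(373,560),interpolation=cv2.INTER_CUBIC)
cv2.imwrite("pics/jj.png",np.hstack([a,c]))
E
```

```text
tilt along/lat -0.0123 0.0167 L [-0.1373 -0.0819] vel [ 0.3669 -0.3818  0.2667  0.3677 -0.2154 -0.0389  0.6137]
[ 1.9771 -0.2446  0.0553] 31.0667
```

View pics/jj.png

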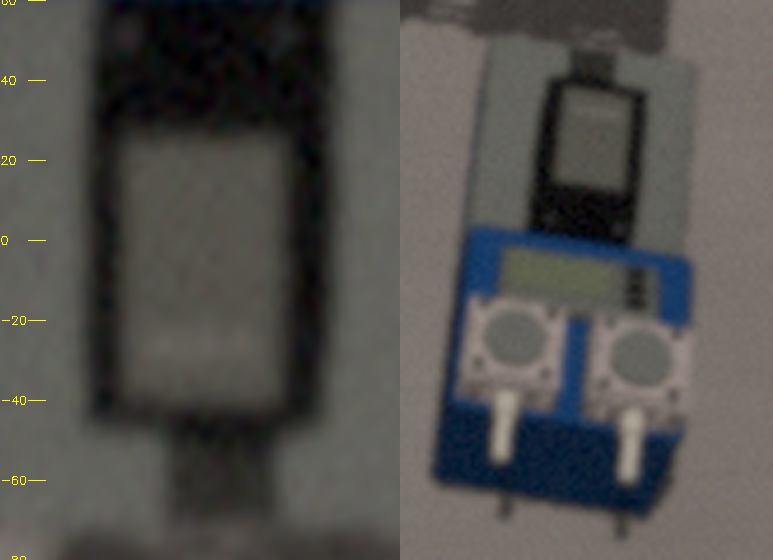

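{"method": "servo_tool", "body": {
  "claw": [-1,-1,-1,-1,-1],
  "slide": [
    [0,10,0],
    [0,15,0],
    [0,15,0],
    [0,15,0],
    [0,15,0]
  ],
  "turn": [0,0,0,0,0]
}}

```text
t: 31.53
tool_pos: [0.4368, 0.1745, 0.2407]
orientation: [-3.103, 0.379, 0.017]
wrist_force: [0.2, 0.2, -0.8]
opening: 0.005
```

```bash
python3 - <<'E'
from h import *
s=state();print(s["t"],s["tool_pos"],s["wrist_force"])
for n in("scene","top"):
    im=capture(n);cv2.imwrite(f"pics/{n}_end.png",im[:,:,::-1])
    for th in("pack_center","pack_nose","charger_catch_pad","bottle","flange_stub","flange_clamp","screwdriver"):
        for d in landmark_of(th,n)[:2]:
            w=W(n,d["centre"]);print(n,th,round(d["p"],2),w,L(PU,w) if "pack" in th else "")
E
```

```text
31.5333 [0.4368 0.1745 0.2407] [ 0.1646  0.1723 -0.7952]
scene pack_center 0.73 [ 0.3403 -0.2437  0.023 ] [-0.1279 -0.53  ]
scene pack_center 0.6 [0.5883 0.2355 0.1   ] [-0.0035 -0.0049]
scene pack_nose 0.57 [0.6282 0.2297 0.1035] [ 0.0366 -0.0009]
scene pack_nose 0.19 [ 0.5849 -0.2299  0.0439] [ 0.1061 -0.4572]
scene charger_catch_pad 0.42 [ 0.506  -0.2494  0.0546] 
scene bottle 0.96 [ 0.4644  0.509  -0.0061] 
scene flange_stub 0.61 [ 0.46   -0.003   0.0007] 
scene flange_clamp 0.58 [ 0.4654  0.5048 -0.0074] 
scene flange_clamp 0.54 [ 0.4513 -0.5168 -0.0037] 
scene screwdriver 0.89 [ 0.6865 -0.0024 -0.0038] 
top pack_center 0.96 [ 0.3354 -0.2505  0.0236] [-0.131  -0.5377]
top pack_center 0.72 [0.5885 0.241  0.1045] [-0.0047  0.0004]
top pack_nose 0.66 [0.6375 0.2295 0.1047] [0.0456 0.0012]
top pack_nose 0.49 [0.5863 0.2416 0.1048] [-0.0069  0.0006]
top charger_catch_pad 0.61 [ 0.5108 -0.2506  0.0651] 
top bottle 0.97 [0.4628 0.5111 0.0061] 
top flange_stub 0.67 [ 0.4603 -0.0014  0.0016] 
top flange_clamp 0.67 [ 0.4512 -0.5191  0.0026] 
top screwdriver 0.57 [ 0.6846 -0.002   0.0016]
```

View pics/scene_end.png

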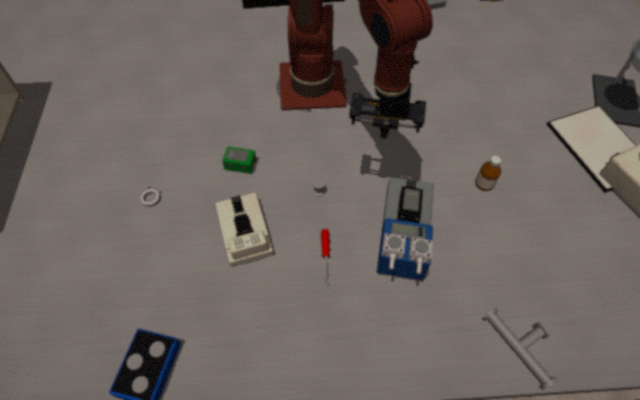

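The picture shows the pack held on the pump at about (410,203), the charger empty at (243,228), the bystanders where they were, and the arm clear of everything.

```bash
python3 -c "
from workcell import *
print(sign_off())"
```

```text
the job is handed in; nothing more can be done
None
```

The pack is on the pump, contact end first and let go, and I handed the job in at about 31.6 s of the 61 s. `sign_off` gave no verdict.

**What I did:**
- I pressed the charger's catch at about 5 N, and the pack sprang out.
- I gripped the pack by its flanks, slid it off the charger and carried it to the pump. I set it on the deck and slid it onto the rail.
- The gripped push stalled about 12 mm short, where the plunger begins, at about 10 N, so I let go.
- I then pushed the pack's rear face with closed fingers. That needed a second go, because the tilted tool sprang the pack back once.
- It moved at about 8 to 10 N and then stopped dead against the contact block. The highest push I read was 15 N, against the 20 N limit.

**What the last checks showed:**
- **Held by the catch:** after I backed off, the pack stayed within about 2 mm of the stop. Before it was home, it had sprung back about 10 mm. I did not see the catch's height directly; I infer it is up from this.
- **Pack position:** comparing its label with the picture of it seated on the charger puts it about 1 mm short of the nominal place. The networks put its centre 3 to 5 mm short.
- **Sideways:** the top camera gave 0.4 mm at the pack's centre, but the scene camera gave -4.9 mm, outside the 4 mm limit. The rail allows only 1.3 mm of play, so I took that as network error. The scene camera put the nose at -0.9 mm.
- **Charger's catch:** the networks put its pad at 55 and 65 mm, against 57 mm when fully up. That is too coarse to prove it, but nothing lies on it.
- **Bystanders:** none looked moved in the pictures, and the arm stands clear of everything.

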